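Slip-test three footed sleds on an inclined plane

ROBOT

A 6-joint arm with a two-finger parallel gripper is mounted at the origin on the work surface. World frame = base frame: x ahead of the robot, y to its left, z up, the work surface at z = 0. Lengths are in m, angles in rad, forces in N, time in s.
With the tool pointing down it reaches from about 0.425 to 1.125 m from the base axis. Payload 14.9 kg.
Tool frame: the origin (TCP) lies at the very end of the fingers, on their centre line; the grasp point (between the pads) lies 19 mm behind it (bot.grip_depth is the z of the grasp point in the tool frame, in m); z points along the fingers, y is the line along which they close (so a half turn about z gives the same grasp; the last joint's range is limited). The gripper opens to 91 mm and grips with 3 to 60 N. Pads are 32 mm wide; open, the fingers measure 118 mm over their backs; the gripper's body (76 mm by 178 mm) begins 60 mm behind the grasp point.
Start: joints at [-1.275, 0.379, 1.734, -0, 1.028, -0.033], TCP at [0.226, -0.663, 0.214] pointing down, gripper open.
Joint ranges: [-2.77, 2.77], [-0.74, 2.19], [0, 2.66], [-1.06, 4.2], [0.31, 2.87], [-3.08, 3.08]. Speed limits (rad/s): [1.89, 1.89, 2.39, 3.14, 3.14, 3.14].

INTERFACE

Orientations are given as a rotation vector (axis times angle).
In Python, from bench import bot gives the robot as it stands. The module is installed in compiled form; this text tells all that it offers.
- The arm moves only by the tool drive_tool, never from a script. Its argument "series" is a list that holds one entry, the list of rows, each a list of 7 numbers: the turn, a rotation vector about the tool's x, y, z in rad, then the shift along the tool's x, y, z in mm, then the gripper command: -1 is fully open, 1 is shut, values between are in proportion. In form: [[[wx, wy, wz, dx, dy, dz, hand], ...]]. A call has 1 to 20 rows; each row shifts and turns the commanded pose from where the row before left it, along the tool's axes as they then stand; what a row does not reach is not made up. A row lasts 1/10 s, in which the tool goes at most 50 mm and 8.59 degrees, less where a joint would pass 70% of its speed; a pose out of reach is approached as far as the arm can. A call is refused whole if a number of a shift passes 50 or a number of a turn 0.15, either way. A call with a gripper value outside its range is refused whole. The fingers move at their own pace and stop on an object; "grip_force" is the grip in N (left out, the last holds). Time passes only in rows, so rows that do not move let the fingers close. It gives the time, the measured TCP pose, the force, the opening and the grip force at its end, in the units of the state.
- bot.state(): the state, without advancing time (a new reading comes with each control period).
- bot.read_camera(name): name is "scene" or "top" or "wrist"; returns a dict with "image" (384x512x3 uint8, blue, green, red), "intrinsics" (3x3 intrinsics, pixels), "distortion" ([k1, k2, p1, p2, k3] as OpenCV has them; the pictures are not rectified), "origin" and "attitude" of the camera in the world; the wrist camera has in their place "T_tool_cam" (4x4, takes a point from camera to tool coordinates, whose origin is the TCP and whose axes are the flange's). Camera axes: x right, y up, looking along -z (the intrinsics and any distortion apply to the point x, -y, -z); pixel columns grow to the right and rows downward; lengths in m; the calibration is good to about 2 mm. A picture is of the moment at which its call begins: read the wrist's pose just before it. There is no depth.
- bot.hand_in(): hands the job in; it is judged then, once.
The state is a dict: "t": time; "joint_positions": joint angles; "joint_velocities": joint speeds; "joint_torque": joint torques, N m; "ee_pos": TCP position; "orientation": TCP orientation; "force": force on the tool from outside, world axes, zero at the start; "torque": the same for the moment, N m; "gripper_width": finger opening in m; "finger_force": force on a finger pad.
Only numpy, scipy, OpenCV 4.12 (cv2) and the standard library are available. Lean on these libraries where they do the work, as an engineer would, in place of code of your own. Each camera call takes 0.05 s, during which the arm holds its last target. There are 200 camera calls.

TASK

The three slip-test sleds stand on end on the white board to keep their feet clean. Set each one feet down on the upper half of the tester's sloping plane and let go of it: a sled that slides must run down into the steel catch tray by itself and is left lying there, while a sled that has held for a full second is taken off again and gently stood on its feet inside the shallow white tray. Leave the jar, the glass beaker and the steel weight where they stand.

Things in the scene. Friction and masses are not known exactly. Their poses are not given: they have to be found in the camera images.
- sled_1_centre (a point): middle of a slip-test sled, half-way up: 20.5 above the undersides of its feet, 20.5 below its bare top. Axes: z from the feet to the bare top, x along the 46 length towards the tow eye, y across the 52 width. At the start the sled stands on end, eye up, feet facing sideways, roughly away from the tester. All sleds look alike; on the plane one slides at once or holds fast
- sled_2_centre (a point): same as sled_1_centre, for the sled 2, which looks exactly alike
- sled_3_centre (a point): same as sled_1_centre, for the sled 3, which looks exactly alike
- sled_1: sled 1 as a whole: an aluminium block 46 long x 52 wide x 36 high on four round rubber-look feet (11 across, 5 high, 33 and 39 apart), so 41 high in all, 0.17 to 0.34 kg; a small wire tow eye sticks 12 out of the middle of one 52-wide end. Origin in the middle of the undersides of its feet; axes as at its centre point
- sled_2: sled 2 as a whole; origin and axes as for sled 1
- sled_3: sled 3 as a whole; origin and axes as for sled 1
- board: flat white plastic board, 115 (its x) x 330 (its y), 8 thick, fixed, on which the sleds stand in a row about 100 apart; origin in the middle of its underside
- plane: the fixed tester's sloping plane: white, 220 long x 150 wide, clamped at 25 degrees; lower edge 60 above the bench, upper edge 153. Origin in the middle of its upper (test) surface; x runs down the slope (uphill is -x), y across it, z square to the surface. The protractor arc near the upper end, 79 to 83 off the middle line at the +y side, stands at most 20 above the surface
- catch (a point): steel catch tray right under the plane's lower edge, open at the top, 152 (x) x 162 (y) inside, walls 45 high and 4 thick, grey liner; the point is the middle of its inner floor, 4 above the bench; x points downhill, level, z up
- tray_floor (a point): shallow fixed white tray, 162 (x) x 182 (y) inside, rim 14 high; the point is the middle of its inner floor, 4 above the bench; z up
- jar: white lidded sample jar, 66 across, 75 high, loose; bystander; origin under its middle
- beaker: small glass beaker, 60 across, 75 high, loose; bystander; origin under its middle
- weight: steel knobbed weight, 40 across, 58 high, loose; bystander; origin under its middle
Things that resemble listed ones, but are neither listed nor needed, are in the scene too. Leave any orange look-alike of the sled_3 alone.

How it is judged:
By the outcome, as a careful person would: the job done as asked, in the order asked, and still so for the second after the job is handed in, with the robot touching nothing.
It also fails if it takes over 72 s, if anything falls off the work surface, if the arm or the gripper's body presses on something with over 40 N, if the wrist force passes 120 N, or if a joint passes its speed limit or range.

## Working session

There is one attempt and no reset: what is moved stays moved. The work goes in short steps, Python scripts to look and compute and a tool call to move; the robot and the scene stay as the last step left them, time stands still between calls to the robot, and variables do not carry over. Pictures are saved under pics/ and viewed, at most 10 in all, crops included, and the job is handed in when it is done.

Besides the shell and the picture viewer there is one more tool, called after "Emit:" by a JSON object that holds its "name" and its "arguments", one argument or row to a line. drive_tool: Moves the arm, as the interface text tells. Its arguments: {"type":"object","properties":{"series":{"type":"array","items":{"type":"array","items":{"type":"array","items":{"type":"number"}}}},"grip_force":{"type":"number"}},"required":["series"]}

```bash
mkdir -p pics
python3 - <<'E'
from bench import bot
import cv2, numpy as np
for n in ("scene","top"):
    d=bot.read_camera(n); cv2.imwrite(f"pics/{n}0.png",d["image"])
    print(n,d["intrinsics"],d["distortion"],d["origin"],d["attitude"])
d=bot.read_camera("wrist");print(d["T_tool_cam"],d["intrinsics"],d["distortion"])
s=bot.state();print(s); print(bot.grip_depth)
E
```

```text
scene [[454.82443789   0.         246.56773202]
 [  0.         454.82443789 198.27589202]
 [  0.           0.           1.        ]] [0.03022169 0.         0.         0.         0.        ] [1.50162183 0.47503179 1.04327759] [0.5183719  0.82402799 1.91945366]
top [[348.31441274   0.         257.83708291]
 [  0.         348.31441274 196.10474665]
 [  0.           0.           1.        ]] [-0.06346385  0.          0.          0.          0.        ] [ 0.4184205  -0.00318216  1.14597403] [ 0.12842063 -0.12208278 -1.59632818]
[[ 2.38952957e-04  9.54556865e-01  2.98028748e-01  8.54262712e-02]
 [ 9.99999564e-01  4.08073579e-05 -9.32479829e-04 -8.48704818e-05]
 [-9.02266788e-04  2.98028841e-01 -9.54556439e-01 -1.70425661e-01]
 [ 0.00000000e+00  0.00000000e+00  0.00000000e+00  1.00000000e+00]] [[296.05370012   0.         259.32187583]
 [  0.         296.05370012 190.1737209 ]
 [  0.           0.           1.        ]] [-0.01822928  0.          0.          0.          0.        ]
{'t': 0.15, 'joint_positions': array([-1.27532842e+00,  3.79274440e-01,  1.73461104e+00,  2.52764135e-06,
        1.02847771e+00, -3.32902334e-02]), 'joint_velocities': array([-0.00103473, -0.00352888, -0.00293939,  0.00242607,  0.00176984,
        0.00070275]), 'joint_torque': array([-6.60284422e-04, -7.64113927e+01, -4.34657836e+01,  6.50621764e-02,
        4.09946661e-02, -4.83501162e-05]), 'ee_pos': array([ 0.22592953, -0.66224858,  0.21346611]), 'orientation': array([-3.09849089e+00, -5.13962517e-01,  1.54803178e-04]), 'force': array([ 1.21530961, -0.25065119,  0.50671795]), 'torque': array([-0.02349521, -0.01046808, -0.04598928]), 'finger_force': 0.0, 'gripper_width': 0.09128715025101626}
-0.0188
```

View pics/scene0.png

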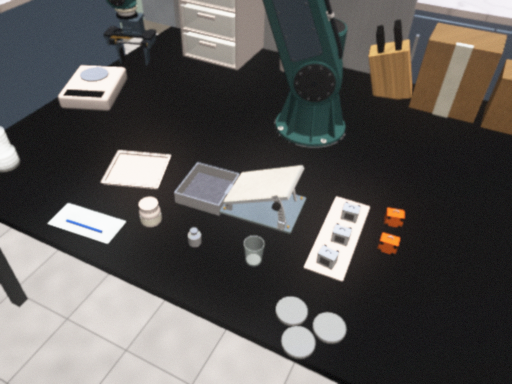

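View pics/top0.png

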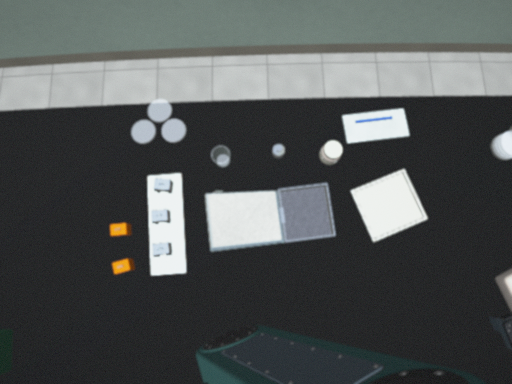

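The views show the board with three sleds at top-view pixels (163,185), (161,216), (163,248). The plane is around (244,220), the catch around (307,212) and the white tray around (390,205). The orange decoys sit at (120,229) and (121,266).

```bash
cat > h.py <<'E'
import numpy as np, cv2
from scipy.spatial.transform import Rotation as R
from bench import bot
F=np.diag([1,-1,-1.])
def cam(name):
    s=bot.state(); d=bot.read_camera(name)
    if name=="wrist":
        Rt=R.from_rotvec(s["orientation"]).as_matrix(); T=np.array(d["T_tool_cam"])
        d["Rc"]=Rt@T[:3,:3]; d["o"]=s["ee_pos"]+Rt@T[:3,3]
    else: d["Rc"]=R.from_rotvec(d["attitude"]).as_matrix(); d["o"]=np.array(d["origin"])
    return d
def px2w(d,uv,z):
    uv=np.array(uv,float).reshape(-1,1,2)
    n=cv2.undistortPoints(uv,d["intrinsics"],np.array(d["distortion"]))[:,0]
    v=np.c_[n,np.ones(len(n))]@F@d["Rc"].T
    z=np.broadcast_to(z,len(v))
    return d["o"]+v*((z-d["o"][2])/v[:,2])[:,None]
def w2px(d,P):
    p=(np.array(P,float).reshape(-1,3)-d["o"])@d["Rc"]@F
    return cv2.projectPoints(p,np.zeros(3),np.zeros(3),d["intrinsics"],np.array(d["distortion"]))[0][:,0]
E
python3 - <<'E'
from h import *
np.set_printoptions(precision=4,suppress=True)
d=cam("top")
print("board",px2w(d,[(148,174),(181,173),(187,272),(150,275)],.008))
print("plane",px2w(d,[(206,193),(278,191),(282,241),(208,250)],[.153,.06,.06,.153]))
print("catch",px2w(d,[(278,187),(328,183),(335,237),(283,241)],.049))
print("tray",px2w(d,[(351,189),(404,169),(428,216),(374,241)],.014))
print("sleds",px2w(d,[(163,185),(161,216),(163,248)],.054))
print("jar,wt,beaker",px2w(d,[(332,151),(278,149),(221,155)],[.075,.058,.075]))
cv2.imwrite("pics/topz.png",cv2.resize(d["image"][160:285,130:300],None,fx=4.7,fy=4.7,interpolation=cv2.INTER_CUBIC))
E
```

```text
board [[0.6873 0.3668 0.008 ]
 [0.6871 0.2546 0.008 ]
 [0.3602 0.2338 0.008 ]
 [0.3533 0.3542 0.008 ]]
plane [[ 0.5911  0.1484  0.153 ]
 [ 0.6069 -0.0656  0.06  ]
 [ 0.4495 -0.0721  0.06  ]
 [ 0.4275  0.1438  0.153 ]]
catch [[ 0.6218 -0.0667  0.049 ]
 [ 0.6301 -0.2279  0.049 ]
 [ 0.4571 -0.2397  0.049 ]
 [ 0.4497 -0.0759  0.049 ]]
tray [[ 0.6145 -0.3103  0.014 ]
 [ 0.6775 -0.4954  0.014 ]
 [ 0.5166 -0.5612  0.014 ]
 [ 0.4412 -0.3737  0.014 ]]
sleds [[0.6386 0.3022 0.054 ]
 [0.5387 0.3072 0.054 ]
 [0.438  0.2997 0.054 ]]
jar,wt,beaker [[ 0.7286 -0.2419  0.075 ]
 [ 0.7452 -0.071   0.058 ]
 [ 0.7259  0.112   0.075 ]]
```

View pics/topz.png

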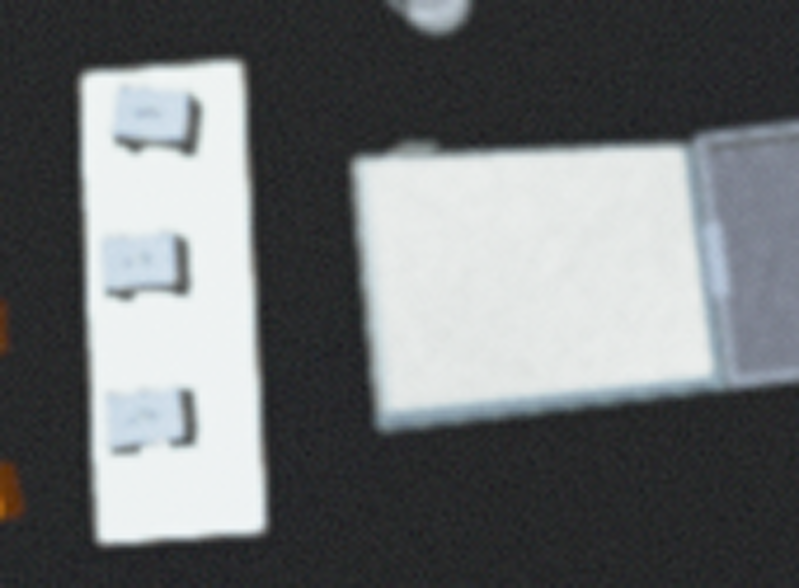

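The crop shows each sled from above with its eye near its middle, and the feet shadows at the right and bottom. It's too coarse to grasp from, so I'll go above the board and take one close look.

Emit:
{"name": "drive_tool", "arguments": {
  "series": [
    [[0,0,0,30,0,-30,-1],[0,0,0,30,0,-30,-1],[0,0,0,30,0,-30,-1],[0,0,0,30,0,-30,-1],[0,0,0,26,-42,0,-1],[0,0,0,26,-42,0,-1],[0,0,0,26,-42,0,-1],[0,0,0,26,-42,0,-1],[0,0,0,26,-42,0,-1],[0,0,0,26,-42,0,-1],[0,0,0,26,-42,0,-1],[0,0,0,26,-42,0,-1],[0,0,0,26,-42,0,-1],[0,0,0,26,-42,0,-1],[0,0,0,26,-42,0,-1],[0,0,0,26,-42,0,-1],[0,0,0,26,-42,0,-1],[0,0,0,26,-42,0,-1],[0,0,0,26,-42,0,-1],[0,0,0,26,-42,0,-1]]
  ]
}}

```text
t: 2.2
ee_pos: [0.5163, 0.1488, 0.3341]
orientation: [3.099, 0.514, 0.001]
force: [0.3, -1.0, -0.0]
gripper_width: 0.0915
finger_force: 0.0
```

Emit:
{"name": "drive_tool", "arguments": {
  "series": [
    [[0,0,-0.138,0,0,0,-1],[0,0,-0.138,0,0,0,-1],[0,0,-0.138,0,0,0,-1],[0,0,-0.138,0,0,0,-1],[0,0,-0.138,0,0,0,-1],[0,0,-0.138,0,0,0,-1],[0,0,-0.138,0,0,0,-1],[0,0,-0.138,0,0,0,-1],[0,0,-0.138,0,0,0,-1]]
  ]
}}

```text
t: 3.1
ee_pos: [0.5162, 0.1465, 0.3338]
orientation: [-2.215, -2.228, 0.0]
force: [-0.2, 0.1, -0.6]
gripper_width: 0.0914
finger_force: 0.0
```

Run:
```python
from h import *
s=bot.state();print(s["t"],s["ee_pos"],s["orientation"],s["joint_positions"])
d=cam("wrist");cv2.imwrite("pics/w1.png",d["image"])
import pickle;pickle.dump(d,open("w1.pkl","wb"))
```

```text
3.1 [0.51619352 0.14652827 0.33382868] [-2.21503363e+00 -2.22770878e+00  2.56530178e-04] [ 2.33157375e-01 -1.35846820e-02  1.97138308e+00 -1.34957425e-05
  1.18397868e+00  2.27456477e-01]
```

View pics/w1.png

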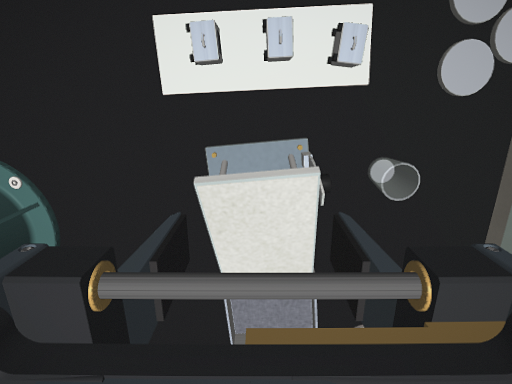

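The wrist view shows the board with sled tops at (205,41), (280,37) and (351,43). The feet (black dots) face image-left, which is world -x. I'll zoom in for corners.

Run:
```python
import cv2
im=cv2.imread("pics/w1.png")[0:105,180:380]
cv2.imwrite("pics/w1z.png",cv2.resize(im,None,fx=4,fy=4,interpolation=cv2.INTER_CUBIC))
```

```text
(no output)
```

View pics/w1z.png

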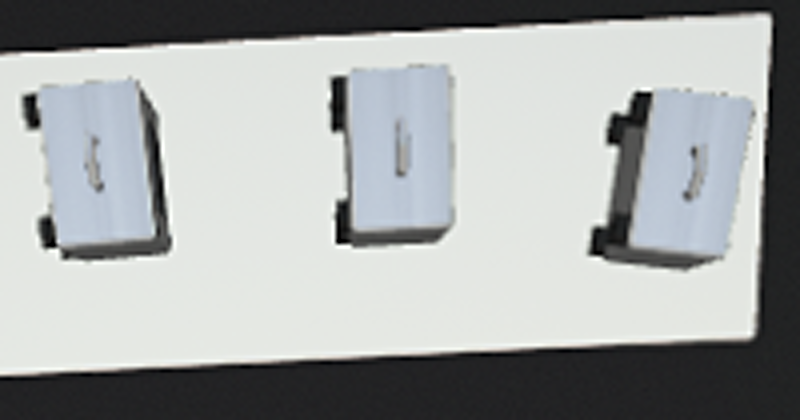

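Top-face corners read from the zoomed crop:

| Sled | Corners (zoomed px) |
|---|---|
| A | (40,88), (135,82), (157,240), (62,250) |
| B | (350,70), (447,66), (450,228), (350,235) |
| C | (651,90), (753,98), (727,258), (629,246) |

The feet face -x.

```bash
cat >> h.py <<'E'
np.set_printoptions(precision=4,suppress=True)
def tool_in_sled(Rs,c,al=45,a=.008,b=.008):
    """Rs columns = sled axes, c = sled centre; returns tool R, TCP"""
    al=np.radians(al); x,y,z=Rs.T
    zt=-(np.cos(al)*x+np.sin(al)*z); yt=-y
    Rt=np.c_[np.cross(yt,zt),yt,zt]
    return Rt, c+a*x+b*z+.0188*zt
def sled_up(psi):   # standing on end, z_s at yaw psi
    z=np.array([np.cos(psi),np.sin(psi),0]);x=np.array([0,0,1.]);return np.c_[x,np.cross(z,x),z]
def plan(Rt,p,R0=None,p0=None):
    if R0 is None: s=bot.state();R0=R.from_rotvec(s["orientation"]).as_matrix();p0=s["ee_pos"]
    w=R.from_matrix(R0.T@Rt).as_rotvec()
    print("turn",w,"rows>=",np.linalg.norm(w)/.1495,"then shift(new frame) mm",1e3*Rt.T@(np.array(p)-p0),"| world",1e3*(np.array(p)-p0))
E
python3 - <<'E'
from h import *
import pickle
d=pickle.load(open("w1.pkl","rb"))
S={"A":[(40,88),(135,82),(157,240),(62,250)],"B":[(350,70),(447,66),(450,228),(350,235)],"C":[(651,90),(753,98),(727,258),(629,246)]}
out={}
for k,q in S.items():
    P=px2w(d,(np.array(q)+.5)/4-.5+[180,0],.054)
    e=[np.linalg.norm(P[i]-P[(i+1)%4]) for i in range(4)]
    v=(P[3]+P[2]-P[0]-P[1])[:2]; v/=np.linalg.norm(v)   # towards -Y
    psi=np.arctan2(v[0],-v[1])  # z_s = v rotated +90
    z=np.array([np.cos(psi),np.sin(psi)]); v2=(P[1]+P[2]-P[0]-P[3])[:2]
    c=P.mean(0)[:2]-.0025*z
    print(k,c,"psi",np.degrees(psi),np.degrees(np.arctan2(v2[1],v2[0])),"edges",np.array(e))
    out[k]=(np.r_[c,.031],psi)
pickle.dump(out,open("sleds.pkl","wb"))
print("plane up/low",px2w(d,[(196,183),(321,170),(317,273),(219,271)],[.153,.153,.06,.06]))
c,psi=out["C"]
Rt,p=tool_in_sled(sled_up(psi),c); print(p)
plan(Rt,p-.1*Rt[:,2])
E
```

```text
A [0.4371 0.3059] psi 5.96910569036858 4.571581219144758 edges [0.0325 0.0501 0.0338 0.0515]
B [0.5409 0.3114] psi 1.9966827112639314 3.346333197984186 edges [0.0328 0.0508 0.0351 0.0518]
C [0.642  0.3052] psi -4.154743660709182 -4.566459833720168 edges [0.0352 0.0511 0.0352 0.0495]
plane up/low [[ 0.4386  0.1305  0.153 ]
 [ 0.5919  0.1479  0.153 ]
 [ 0.6175 -0.0567  0.06  ]
 [ 0.4484 -0.0537  0.06  ]]
[0.6367 0.3056 0.0257]
turn [ 0.58   0.633 -1.401] rows>= 10.990960466895839 then shift(new frame) mm [-294.6801  167.4193   41.055 ] | world [ 190.9983  153.986  -237.4006]
```

Emit:
{"name": "drive_tool", "arguments": {
  "series": [
    [[0.0483,0.0528,-0.1168,0,0,0,-1],[0.0483,0.0528,-0.1168,0,0,0,-1],[0.0483,0.0528,-0.1168,0,0,0,-1],[0.0483,0.0528,-0.1168,0,0,0,-1],[0.0483,0.0528,-0.1168,0,0,0,-1],[0.0483,0.0528,-0.1168,0,0,0,-1],[0.0483,0.0528,-0.1168,0,0,0,-1],[0.0483,0.0528,-0.1168,0,0,0,-1],[0.0483,0.0528,-0.1168,0,0,0,-1],[0.0483,0.0528,-0.1168,0,0,0,-1],[0.0483,0.0528,-0.1168,0,0,0,-1],[0.0483,0.0528,-0.1168,0,0,0,-1],[0,0,0,-42,24,6,-1],[0,0,0,-42,24,6,-1],[0,0,0,-42,24,6,-1],[0,0,0,-42,24,6,-1],[0,0,0,-42,24,6,-1],[0,0,0,-42,24,6,-1],[0,0,0,-42,24,6,-1],[0,0,0,0,0,0,-1]]
  ]
}}

```text
t: 5.15
ee_pos: [0.7072, 0.3, 0.0887]
orientation: [-0.105, -2.347, -0.039]
force: [-1.7, 0.5, -0.6]
gripper_width: 0.0913
finger_force: 0.0
```

Run:
```python
from h import *
import pickle
c,psi=pickle.load(open("sleds.pkl","rb"))["C"]
s=bot.state();print(s["ee_pos"],s["joint_positions"])
Rt,p=tool_in_sled(sled_up(psi),c);plan(Rt,p)
d=cam("wrist");pickle.dump(d,open("w2.pkl","wb"))
Rs=sled_up(psi)
P=[c+Rs@np.array(v) for v in [(.023,.026,.0205),(.023,-.026,.0205),(.023,-.026,-.0155),(.023,.026,-.0155),(-.023,.026,.0205),(-.023,-.026,.0205)]]
im=d["image"].copy()
for u in w2px(d,P): cv2.circle(im,tuple(int(round(t)) for t in u),2,(0,0,255),-1)
cv2.imwrite("pics/w2.png",im)
```

```text
[0.7072 0.3    0.0887] [ 0.2816  0.9616  1.1692  0.2621  1.7624 -1.2519]
turn [ 0.008  -0.0069 -0.0134] rows>= 0.11391835742551727 then shift(new frame) mm [ 5.4468  0.4922 94.5384] | world [-70.4788   5.6132 -62.9973]
```

View pics/w2.png

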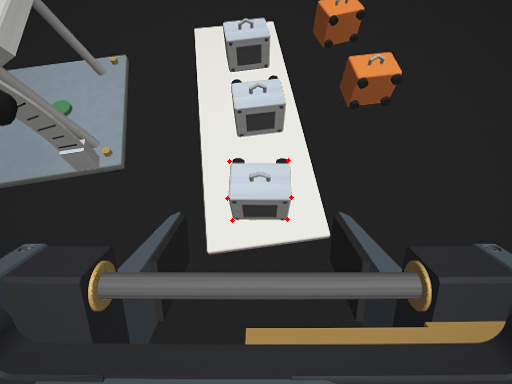

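The projected corners (red) sit on the sled's block at about (228–292, 160–220), so the estimate is good. Next I advance and grip.

Emit:
{"name": "drive_tool", "arguments": {
  "series": [
    [[0.008,-0.007,-0.013,0,0,0,-1],[0,0,0,1.4,0,19,-1],[0,0,0,1,0,19,-1],[0,0,0,1,0,19,-1],[0,0,0,1,0.5,19,-1],[0,0,0,1,0,18.5,-1],[0,0,0,0,0,0,0.8],[0,0,0,0,0,0,0.8],[0,0,0,0,0,0,0.8],[0,0,0,0,0,0,0.8],[0,0,0,0,0,0,0.8],[0,0,0,0,0,0,0.8]]
  ],
  "grip_force": 35
}}

```text
t: 6.4
ee_pos: [0.639, 0.3046, 0.0335]
orientation: [-0.083, -2.363, -0.04]
force: [1.4, -0.2, 3.7]
gripper_width: 0.0519
finger_force: 35.0
```

```bash
cat >> h.py <<'E'
import pickle
def save_grip(name,c,Rs):
    s=bot.state();Rt=R.from_rotvec(s["orientation"]).as_matrix()
    g=(Rt.T@Rs, Rt.T@(c-s["ee_pos"]))
    pickle.dump(g,open("grip.pkl","wb"))
    print("grasp pt in sled",1e3*Rs.T@(s["ee_pos"]-.0188*Rt[:,2]-c),"approach in sled",Rs.T@Rt[:,2])
def tool_for(Rs,c):
    G,o=pickle.load(open("grip.pkl","rb")); Rt=Rs@G.T; return Rt, c-Rt@o
YAW=np.radians(4.0); PM=np.array([.522,.041,.1065])
def plane_R():
    u=np.array([np.sin(YAW),-np.cos(YAW),0]);t=np.radians(25)
    x=np.cos(t)*u-np.sin(t)*np.array([0,0,1]);z=np.sin(t)*u+np.cos(t)*np.array([0,0,1])
    return np.c_[x,np.cross(z,x),z]
def on_plane(px,py,h):   # sled pose, eye uphill, feet h above the surface
    Rp=plane_R(); c=PM+Rp@np.array([px,py,.0205+h]); return np.c_[-Rp[:,0],-Rp[:,1],Rp[:,2]],c
E
python3 - <<'E'
from h import *
c,psi=pickle.load(open("sleds.pkl","rb"))["C"]; Rs=sled_up(psi)
save_grip("C",c,Rs)
s=bot.state();Rt=R.from_rotvec(s["orientation"]).as_matrix();print("world up in tool",Rt.T@[0,0,1])
p0=s["ee_pos"]+[0,0,.15]
Rg,p=tool_for(*on_plane(-.05,-.034,.06)); plan(Rg,p,Rt,p0); print(p,Rg)
E
```

```text
grasp pt in sled [15.8787  0.9327 10.253 ] approach in sled [-0.7125 -0.0029 -0.7016]
world up in tool [ 0.7016  0.0047 -0.7125]
turn [-0.309  -0.9325  1.46  ] rows>= 11.770647237882304 then shift(new frame) mm [-229.6639 -170.9948   68.8017] | world [-152.783  -251.2683   15.4921]
[0.4862 0.0533 0.199 ] [[-0.0691  0.9972  0.0273]
 [ 0.9345  0.0742 -0.3482]
 [-0.3492  0.0014 -0.937 ]]
```

Emit:
{"name": "drive_tool", "arguments": {
  "series": [
    [[0,0,0,14,0,-14,0.8],[0,0,0,30,0,-30,0.8],[0,0,0,33,0,-33,0.8],[0,0,0,33,0,-33,0.8],[-0.0258,-0.0777,0.1217,0,0,0,0.8],[-0.0258,-0.0777,0.1217,0,0,0,0.8],[-0.0258,-0.0777,0.1217,0,0,0,0.8],[-0.0258,-0.0777,0.1217,0,0,0,0.8],[-0.0258,-0.0777,0.1217,0,0,0,0.8],[-0.0258,-0.0777,0.1217,0,0,0,0.8],[-0.0258,-0.0777,0.1217,0,0,0,0.8],[-0.0258,-0.0777,0.1217,0,0,0,0.8],[-0.0258,-0.0777,0.1217,0,0,0,0.8],[-0.0258,-0.0777,0.1217,0,0,0,0.8],[-0.0258,-0.0777,0.1217,0,0,0,0.8],[-0.0258,-0.0777,0.1217,0,0,0,0.8]]
  ]
}}

```text
t: 8.0
ee_pos: [0.6372, 0.3039, 0.1902]
orientation: [1.949, 2.086, -0.347]
force: [-0.5, -0.0, -2.1]
gripper_width: 0.0521
finger_force: 35.0
```

Run:
```python
from h import *
s=bot.state();print(s["joint_positions"],s["gripper_width"],s["force"],s["ee_pos"])
Rg,p=tool_for(*on_plane(-.05,-.034,.05)); plan(Rg,p)
d=cam("wrist");pickle.dump(d,open("w3.pkl","wb"))
im=d["image"].copy()
# model overlay: plane corners, and sled as held
Rp=plane_R()
for a in[(-.11,-.075,0),(-.11,.075,0),(.11,.075,0),(.11,-.075,0)]:
    u=w2px(d,PM+Rp@np.array(a))[0]; cv2.circle(im,tuple(int(round(t)) for t in u),3,(0,0,255),-1)
G,o=pickle.load(open("grip.pkl","rb"));Rt=R.from_rotvec(s["orientation"]).as_matrix()
for v in [(.023,.026,.0205),(.023,-.026,.0205),(-.023,-.026,.0205),(-.023,.026,.0205)]:
    u=w2px(d,s["ee_pos"]+Rt@(o+G@np.array(v)))[0]; cv2.circle(im,tuple(int(round(t)) for t in u),2,(0,255,0),-1)
cv2.imwrite("pics/w3.png",im)
```

```text
[ 0.5327  0.49    1.654  -0.3495  1.1812  0.6284] 0.05208974831135623 [-0.475  -0.014  -2.1351] [0.6372 0.3039 0.1902]
turn [ 0.0023  0.0023 -0.0063] rows>= 0.047642741372160236 then shift(new frame) mm [-219.6723 -169.1799   81.9303] | world [-151.3051 -246.3676   -0.2966]
```

View pics/w3.png

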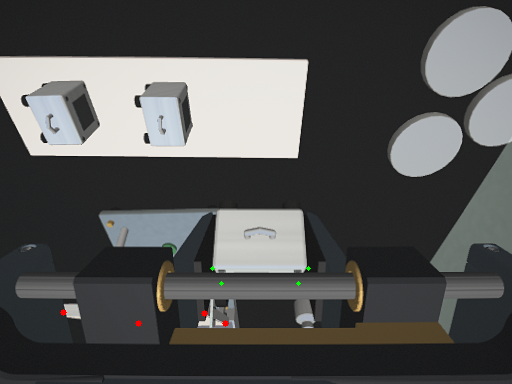

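The held sled hangs level between the fingers with its end face at (260,240), consistent with the green model points. The plane is hidden from here, so I'll refine its pose numerically from the earlier pictures.

Run:
```python
import h; from h import *
from scipy.optimize import least_squares
d1=pickle.load(open("w1.pkl","rb")); dt=cam("top"); i0=cv2.imread("pics/top0.png")
def edges(im,seed,rows):
    g=cv2.GaussianBlur(im,(3,3),0).min(2); r=[]
    for v in rows:
        a=g[v]>140; l=q=seed
        while a[l-1]: l-=1
        while a[q+1]: q+=1
        r.append((v,l-.5,q+.5))
    return np.array(r)
e1=edges(d1["image"],265,range(195,265,10)); et=edges(i0,245,range(200,236,6))
# top cam: column scan for the two long edges
g=cv2.GaussianBlur(i0,(3,3),0).min(2); ec=[]
for u in range(215,272,8):
    a=g[:,u]>140; t=b=220
    while a[t-1]: t-=1
    while a[b+1]: b+=1
    ec.append((u,t-.5,b+.5))
ec=np.array(ec);print(e1);print(et);print(ec)
def ln(p,q,v): # point on line at row v
    return p[0]+(q[0]-p[0])*(v-p[1])/(q[1]-p[1])
def res(p):
    h.PM=np.array([p[0],p[1],.1065]);h.YAW=p[2];Rp=plane_R()
    C=h.PM+np.array([(-.11,-.075,0),(-.11,.075,0),(.11,.075,0),(.11,-.075,0)])@Rp.T
    a=w2px(d1,C);b=w2px(dt,C)
    return np.r_[e1[:,1]-ln(a[0],a[3],e1[:,0]),e1[:,2]-ln(a[1],a[2],e1[:,0]),
      et[:,1]-ln(b[0],b[1],et[:,0]),et[:,2]-ln(b[2],b[3],et[:,0]),
      ec[:,1]-ln(b[1][::-1],b[2][::-1],ec[:,0]),ec[:,2]-ln(b[0][::-1],b[3][::-1],ec[:,0])]
r=least_squares(res,[.522,.041,.07],loss="soft_l1");print(r.x,np.degrees(r.x[2]));print(res(r.x).round(1))
```

```text
[[195.  197.5 318.5]
 [205.  200.5 317.5]
 [215.  203.5 316.5]
 [225.  206.5 315.5]
 [235.  209.5 315.5]
 [245.  212.5 314.5]
 [255.  215.5 313.5]]
[[200.  205.5 277.5]
 [206.  205.5 282.5]
 [212.  206.5 284.5]
 [218.  206.5 285.5]
 [224.  207.5 284.5]
 [230.  208.5 285.5]]
[[215.  191.5 248.5]
 [223.  192.5 247.5]
 [231.  192.5 246.5]
 [239.  191.5 245.5]
 [247.  191.5 244.5]
 [255.  191.5 243.5]
 [263.  190.5 243.5]
 [271.  190.5 242.5]]
[0.5238 0.0288 0.111 ] 6.3575664007025985
[ 0.1 -0.2 -0.4 -0.7 -1.  -1.3 -1.5  2.6  2.   1.5  1.   1.5  0.9  0.4
 -5.4 -6.1 -5.9 -6.6 -6.3 -6.1 -0.8  3.3  4.4  4.5  2.6  2.7 -2.4 -0.9
 -0.4 -1.  -0.5 -0.  -0.6 -0.1  2.4  2.4  2.4  2.4  2.4  2.4  3.4  3.4]
```

Run:
```python
import h; from h import *
from scipy.optimize import least_squares
d1=pickle.load(open("w1.pkl","rb")); dt=cam("top")
v=np.arange(195,256,10.);L=np.array([197.5,200.5,203.5,206.5,209.5,212.5,215.5]);Q=np.array([318.5,317.5,316.5,315.5,315.5,314.5,313.5])
vt=np.arange(200,231,6.);U=np.array([205.5,205.5,206.5,206.5,207.5,208.5])
uc=np.arange(215,272,8.);T=np.array([191.5,192.5,192.5,191.5,191.5,191.5,190.5,190.5])
ln=lambda p,q,v:p[0]+(q[0]-p[0])*(v-p[1])/(q[1]-p[1])
def res(p):
    h.PM=np.array([p[0],p[1],.1065]);h.YAW=p[2];Rp=plane_R()
    C=h.PM+np.array([(-.11,-.075,0),(-.11,.075,0),(.11,.075,0),(.11,-.075,0)])@Rp.T
    a=w2px(d1,C);b=w2px(dt,C)
    return np.r_[L-ln(a[0],a[3],v),Q-ln(a[1],a[2],v),U-ln(b[0],b[1],vt),T-ln(b[1][::-1],b[2][::-1],uc)]
r=least_squares(res,[.522,.041,.07],loss="soft_l1");print(r.x,np.degrees(r.x[2]));print(res(r.x).round(1))
```

```text
[0.5232 0.0439 0.1319] 7.557368639498396
[-0.9 -1.4 -1.9 -2.4 -2.9 -3.5 -4.   3.8  3.   2.2  1.3  1.5  0.7 -0.2
  0.3 -0.6 -0.4 -1.3 -1.1 -0.9 -3.  -1.4 -0.7 -1.1 -0.5  0.2 -0.2  0.4]
```

Run:
```python
import h; from h import *
from scipy.optimize import least_squares
d1=pickle.load(open("w1.pkl","rb")); dt=cam("top")
v=np.arange(195,256,10.);L=np.array([197.5,200.5,203.5,206.5,209.5,212.5,215.5]);Q=np.array([318.5,317.5,316.5,315.5,315.5,314.5,313.5])
vt=np.arange(200,231,6.);U=np.array([205.5,205.5,206.5,206.5,207.5,208.5])
uc=np.arange(215,272,8.);T=np.array([191.5,192.5,192.5,191.5,191.5,191.5,190.5,190.5]);B=np.array([248.5,247.5,246.5,245.5,244.5,243.5,243.5,242.5])
ln=lambda p,q,v:p[0]+(q[0]-p[0])*(v-p[1])/(q[1]-p[1])
def res(p):
    h.PM=np.array([p[0],p[1],.1065]);h.YAW=p[2];Rp=plane_R();w=p[3]
    C=h.PM+np.array([(-.11,-w,0),(-.11,w,0),(.11,w,0),(.11,-w,0)])@Rp.T
    a=w2px(d1,C);b=w2px(dt,C)
    return np.r_[L-ln(a[0],a[3],v),Q-ln(a[1],a[2],v),U-ln(b[0],b[1],vt),T-ln(b[1][::-1],b[2][::-1],uc),B-ln(b[0][::-1],b[3][::-1],uc)]
r=least_squares(res,[.522,.041,.07,.075],loss="soft_l1");print(r.x,np.degrees(r.x[2]));print(res(r.x).round(1))
```

```text
[0.5212 0.0468 0.0864 0.0792] 4.950921982646474
[ 0.3  0.3  0.4  0.4  0.5  0.5  0.5 -0.  -0.2 -0.3 -0.5  0.4  0.3  0.1
  0.4 -0.2  0.3 -0.3  0.1  0.6 -1.   0.2  0.5 -0.2  0.   0.3 -0.4 -0.1
  1.3  1.2  1.   0.8  0.6  0.5  1.3  1.1]
```

```bash
sed -i 's/^YAW=.*/YAW=np.radians(5.0); PM=np.array([.521,.046,.1065])/' h.py
python3 - <<'E'
from h import *
s=bot.state()
Rg,p=tool_for(*on_plane(-.05,-.034,.03)); plan(Rg,p)
print("plane normal in tool",Rg.T@plane_R()[:,2], bot.state()["t"])
E
```

```text
turn [-0.0071 -0.0022 -0.012 ] rows>= 0.09420005429961906 then shift(new frame) mm [-199.1726 -174.0392   92.4377] | world [-153.2209 -233.9399  -17.3088]
plane normal in tool [-0.7125 -0.0006 -0.7016] 8.2
```

Emit:
{"name": "drive_tool", "arguments": {
  "series": [
    [[-0.007,-0.002,-0.012,0,0,0,0.8],[0,0,0,-14,0,-37,0.8],[0,0,0,-33.2,-29,15.4,0.8],[0,0,0,-33.2,-29,15.4,0.8],[0,0,0,-33.2,-29,15.4,0.8],[0,0,0,-33.2,-29,15.4,0.8],[0,0,0,-33.2,-29,15.4,0.8],[0,0,0,-33.2,-29,15.4,0.8],[0,0,0,7,0,18,0.8],[0,0,0,7,0,18,0.8],[0,0,0,0,0,0,0.8]]
  ]
}}

```text
t: 9.3
ee_pos: [0.482, 0.07, 0.171]
orientation: [1.929, 2.107, -0.349]
force: [-0.4, -0.4, -2.0]
gripper_width: 0.0519
finger_force: 35.0
```

Run:
```python
from h import *
s=bot.state();print(s["force"],s["ee_pos"],s["gripper_width"],s["joint_positions"])
Rg,p=tool_for(*on_plane(-.05,-.034,.0)); plan(Rg,p)
d=cam("scene");o=[]
cv2.imwrite("pics/s1.png",cv2.resize(d["image"][130:280,150:380],None,fx=3.4,fy=3.4,interpolation=cv2.INTER_CUBIC))
```

```text
[-0.3605 -0.4285 -2.0004] [0.482 0.07  0.171] 0.051912657993374446 [ 0.2865  0.1542  2.1612 -0.4375  0.9471  0.478 ]
turn [-0.0023  0.0016 -0.0029] rows>= 0.0265509992791789 then shift(new frame) mm [21.2685  1.8696 20.2439] | world [  0.7212  12.98   -26.3944]
```

View pics/s1.png

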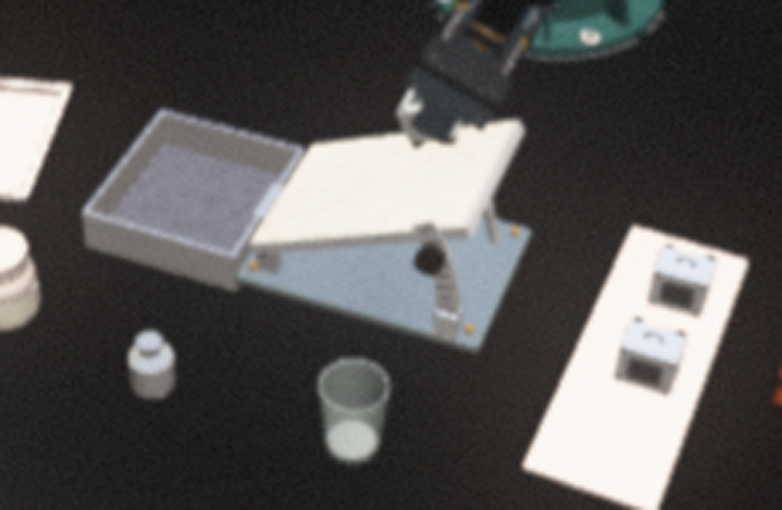

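The sled hangs over the upper, robot-side part of the plane at about (440,110). I'll lower it with force checks.

Emit:
{"name": "drive_tool", "arguments": {
  "series": [
    [[0,0,0,4,1,4,0.8],[0,0,0,4,1,4,0.8],[0,0,0,4,0,4,0.8],[0,0,0,3,0,3,0.8],[0,0,0,2,0,2,0.8],[0,0,0,0,0,0,0.8]]
  ]
}}

```text
t: 9.95
ee_pos: [0.4842, 0.0812, 0.1501]
orientation: [1.928, 2.105, -0.347]
force: [0.1, 0.3, -1.9]
gripper_width: 0.0519
finger_force: 35.0
```

Emit:
{"name": "drive_tool", "arguments": {
  "series": [
    [[0,0,0,0.7,0,0.7,0.8],[0,0,0,0.7,0,0.7,0.8],[0,0,0,0,0,0,0.8]]
  ]
}}

```text
t: 10.25
ee_pos: [0.4845, 0.0817, 0.1491]
orientation: [1.928, 2.104, -0.346]
force: [-1.6, -1.8, 3.8]
gripper_width: 0.0517
finger_force: 35.0
```

Emit:
{"name": "drive_tool", "arguments": {
  "series": [
    [[0,0,0,0.7,0,0.7,0.8],[0,0,0,0.7,0,0.7,0.8],[0,0,0,0,0,0,0.8]]
  ]
}}

```text
t: 10.55
ee_pos: [0.4846, 0.0819, 0.1488]
orientation: [1.927, 2.102, -0.349]
force: [-10.5, -5.3, 31.1]
gripper_width: 0.0521
finger_force: 35.0
```

Emit:
{"name": "drive_tool", "arguments": {
  "series": [
    [[0,0,0,-0.9,0,-0.9,0.8],[0,0,0,0,0,0,0.8]]
  ]
}}

```text
t: 10.75
ee_pos: [0.4846, 0.0818, 0.1489]
orientation: [1.928, 2.103, -0.346]
force: [-4.7, -1.0, 13.3]
gripper_width: 0.0517
finger_force: 35.0
```

Emit:
{"name": "drive_tool", "arguments": {
  "series": [
    [[0,0,0,0,0,0,-0.58],[0,0,0,0,0,0,-0.58],[0,0,0,0,0,0,-0.58],[0,0,0,0,0,0,-0.58],[0,0,0,0,0,0,-0.58]]
  ]
}}

```text
t: 11.25
ee_pos: [0.4843, 0.0822, 0.1479]
orientation: [1.929, 2.104, -0.346]
force: [0.1, 0.0, -0.1]
gripper_width: 0.0718
finger_force: 0.0
```

Run:
```python
from h import *
s=bot.state();print(s["t"],s["force"],s["gripper_width"])
d=cam("scene")["image"];a=cv2.imread("pics/scene0.png")
t=cam("top")["image"];b=cv2.imread("pics/top0.png")
print("catch diff top",cv2.absdiff(t,b)[188:236,288:326].mean(), "scene catch",cv2.absdiff(d,a)[170:208,180:232].mean())
w=cam("wrist")["image"]
cv2.imwrite("pics/m1.png",np.hstack([cv2.resize(d[130:250,160:320],(400,300)),cv2.resize(w[150:300,160:360],(400,300))]))
```

```text
11.25 [ 0.1123  0.0125 -0.0967] 0.07178710750529466
catch diff top 5.5670687134502925 scene catch 2.3346828609986505
```

Emit:
{"name": "drive_tool", "arguments": {
  "series": [
    [[0,0,0,0,0,-20,-0.58],[0,0,0,0,0,-40,-0.58],[0,0,0,0,0,-40,-0.58],[0,0,0,0,0,0,-0.58],[0,0,0,0,0,0,-0.58],[0,0,0,0,0,0,-0.58],[0,0,0,0,0,0,-0.58],[0,0,0,0,0,0,-0.58],[0,0,0,0,0,0,-0.58]]
  ]
}}

```text
t: 12.3
ee_pos: [0.4807, 0.1168, 0.2411]
orientation: [1.929, 2.104, -0.347]
force: [0.8, 0.3, 0.1]
gripper_width: 0.072
finger_force: 0.0
```

Run:
```python
from h import *
s=bot.state();print(s["t"],s["ee_pos"])
d=cam("scene")["image"]; dw=cam("wrist");pickle.dump(dw,open("w4.pkl","wb"));w=dw["image"]
a=cv2.resize(d[130:255,160:320],(400,312));b=cv2.resize(w,(400,300));b=cv2.copyMakeBorder(b,0,12,0,0,cv2.BORDER_CONSTANT)
cv2.imwrite("pics/m2.png",np.hstack([a,b]))
```

```text
12.3 [0.4807 0.1168 0.2411]
```

View pics/m2.png

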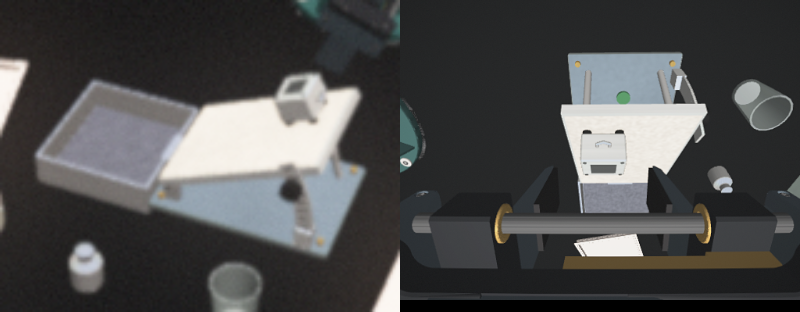

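The sled rests on the upper part of the plane and has not slid; in the wrist view its eye is at about (260,183) and its window at (260,215). I'll check numerically that it is feet down.

Run:
```python
from h import *
d=pickle.load(open("w4.pkl","rb")); s=cam("scene"); Rs,c=on_plane(-.05,-.034,.004)
F3={"eye tip":(.035,0,.0025),"top ctr":(0,0,.0205),"+x end ctr":(.023,0,.0025),"foot ++":(.0165,.0195,-.018),"foot +-":(.0165,-.0195,-.018),"top x- edge":(-.023,0,.0205),"top x+ edge":(.023,0,.0205),"side -y":(0,-.026,.0025),"side +y":(0,.026,.0025)}
for k,v in F3.items():
    P=c+Rs@np.array(v); print(k,P,"wrist",w2px(d,P)[0],"scene in m2",(w2px(s,P)[0]-[160,130])*2.5)
g=cv2.cvtColor(d["image"],cv2.COLOR_BGR2GRAY)[150:232:3,228:296:3]
for r in g: print(" ".join("%3d"%x for x in r))
```

```text
eye tip [0.4814 0.1084 0.1669] wrist [258.2791 180.0328] scene in m2 [324.6694  94.5356]
top ctr [0.4848 0.0692 0.1684] wrist [258.355  215.2744] scene in m2 [294.2608  85.5482]
+x end ctr [0.4824 0.0976 0.1618] wrist [258.3008 186.5969] scene in m2 [315.8892  95.5309]
foot ++ [0.4627 0.0986 0.1405] wrist [237.5137 170.5178] scene in m2 [321.7766 100.2269]
foot +- [0.5015 0.102  0.1405] wrist [279.0669 170.4647] scene in m2 [311.6521 118.9176]
top x- edge [0.4867 0.0485 0.1587] wrist [258.3869 224.0124] scene in m2 [277.888   87.5117]
top x+ edge [0.483  0.09   0.1781] wrist [258.3181 205.127 ] scene in m2 [310.9273  83.5484]
side -y [0.5101 0.0791 0.1521] wrist [285.5092 197.7518] scene in m2 [292.2241 109.8899]
side +y [0.4583 0.0745 0.1521] wrist [231.1552 197.8329] scene in m2 [306.1763  85.2423]
239 237 233 234 233 233 232 234 235 233 232 237 237 236 235 235 233 231 235 235 237 236 234
233 230 234 236 233 234 237 233 231 228 230 229 231 237 233 233 235 236 238 236 236 236 235
233 231 231 231 230 231 236 236 232 232 234 233 236 235 231 235 235 236 237 234 233 232 232
235 229 230 
[... 1587 characters left out ...]
 209 208 209 208 207 207 206 205 222 225 214 211 230 235
232 231 224 224 223 224  94  95  94  95  95  95  95  95  95  95 118 222 221 221 211 234 235
235 236 212 222 222 221  95  96  96  96  96  96  96  95  96  96 136 220 219 220 236 232 234
228 236 207 225 225 226  93  95  95  94  95  94  95  95  96  95 189 222 222 219 235 234 235
234 238 210 199 202 223 211 212 212 211 211 211 210 211 211 213 223 210 165 197 232 231 234
152 236 233 240 241 234 236 236 236 236 237 235 234 237 234 234 236 237 241 232 232 232 233
126 230 236 238 237 235 236 237 233 233 232 235 236 236 236 235 232 232 231 231 229 230 232
135 226 238 238 238 238 236 236 235 235 237 236 236 236 234 234 234 234 234 236 236 233 231
```

The numbers match a feet-down sled: window at row 216 against the model's 215, feet at row 168 against 170. It has held for over a second, so I'll regrasp it for the tray.

```bash
sed -i 's/,.1065\])/,.1108])/' h.py
cat >> h.py <<'E'
TC=np.array([.5625,-.435,.004]); CHI=np.radians(21)
def in_tray(s,l,h):
    x=np.array([np.cos(CHI),np.sin(CHI),0]);z=np.array([0,0,1.]);y=np.cross(z,x)
    return np.c_[x,y,z],TC+s*x+l*y+[0,0,.0205+h]
E
python3 - <<'E'
from h import *
Rs,c=on_plane(-.05,-.032,0)
Rg,p=tool_in_sled(Rs,c,45,.008,.011); plan(Rg,p); plan(Rg,p-.05*Rg[:,2])
E
```

```text
turn [ 0.0032  0.0098 -0.0009] rows>= 0.06915696732325277 then shift(new frame) mm [ -6.3114   1.8153 103.6585] | world [  5.4153 -41.0684 -95.2485]
turn [ 0.0032  0.0098 -0.0009] rows>= 0.06915696732325277 then shift(new frame) mm [-6.3114  1.8153 53.6585] | world [  3.9248 -24.0324 -48.2639]
```

Emit:
{"name": "drive_tool", "arguments": {
  "series": [
    [[0,0.01,0,-6,2,10,-0.58],[0,0,0,0,0,25,-0.58],[0,0,0,0,0,25,-0.58],[0,0,0,0,0,20,-0.58],[0,0,0,0,0,15,-0.58],[0,0,0,0,0,8,-0.58],[0,0,0,0,0,0,0.8],[0,0,0,0,0,0,0.8],[0,0,0,0,0,0,0.8],[0,0,0,0,0,0,0.8]]
  ],
  "grip_force": 35
}}

```text
t: 13.45
ee_pos: [0.4873, 0.0768, 0.1477]
orientation: [1.934, 2.11, -0.335]
force: [-0.5, -0.3, 3.2]
gripper_width: 0.0522
finger_force: 34.9
```

Run:
```python
from h import *
Rs,c=on_plane(-.05,-.032,0); save_grip("C",c,Rs)
s=bot.state();Rt=R.from_rotvec(s["orientation"]).as_matrix()
lift=s["ee_pos"]+[0,0,.10]; print("up in tool",Rt.T@[0,0,1],"ee",s["ee_pos"])
Rg,p=tool_for(*in_tray(-.03,.036,.06)); plan(Rg,p,Rt,lift); print(p)
up=Rt.T; print("shift in old frame",1e3*Rt.T@(p-lift))
```

```text
grasp pt in sled [ 9.3827 -0.9887 12.0174] approach in sled [-0.7068 -0.0048 -0.7074]
up in tool [-0.3416  0.0048 -0.9398] ee [0.4873 0.0768 0.1477]
turn [ 0.6979 -0.3795  1.0955] rows>= 9.051536145046258 then shift(new frame) mm [ 12.6383 468.8003 222.5779] | world [  31.0694 -491.381  -164.4803]
[ 0.5183 -0.4145  0.0832]
shift in old frame [-406.4455  -13.0418  322.6551]
```

Emit:
{"name": "drive_tool", "arguments": {
  "series": [
    [[0,0,0,-5,0,-14,0.8],[0,0,0,-12,0,-33,0.8],[0,0,0,-17,0,-46,0.8],[0.0698,-0.038,0.1096,0,0,0,0.8],[0.0698,-0.038,0.1096,0,0,0,0.8],[0.0698,-0.038,0.1096,0,0,0,0.8],[0.0698,-0.038,0.1096,0,0,0,0.8],[0.0698,-0.038,0.1096,0,0,0,0.8],[0.0698,-0.038,0.1096,0,0,0,0.8],[0.0698,-0.038,0.1096,0,0,0,0.8],[0.0698,-0.038,0.1096,0,0,0,0.8],[0.0698,-0.038,0.1096,0,0,0,0.8],[0.0698,-0.038,0.1096,0,0,0,0.8]]
  ]
}}

```text
t: 14.75
ee_pos: [0.4868, 0.0768, 0.2472]
orientation: [2.731, 0.5, -1.132]
force: [-0.7, -0.2, -2.3]
gripper_width: 0.0519
finger_force: 34.9
```

Emit:
{"name": "drive_tool", "arguments": {
  "series": [
    [[0,0,0,1,42,19,0.8],[0,0,0,1,42,19,0.8],[0,0,0,1,42,19,0.8],[0,0,0,1,42,19,0.8],[0,0,0,1,42,19,0.8],[0,0,0,1,42,19,0.8],[0,0,0,1,42,19,0.8],[0,0,0,1,42,19,0.8],[0,0,0,1,42,19,0.8],[0,0,0,1,42,19,0.8],[0,0,0,1,42,19,0.8],[0,0,0,0,0,0,0.8]]
  ]
}}

```text
t: 15.95
ee_pos: [0.5218, -0.4098, 0.0922]
orientation: [2.731, 0.502, -1.131]
force: [-1.0, 1.8, -2.1]
gripper_width: 0.0519
finger_force: 34.9
```

Run:
```python
from h import *
s=bot.state();print(s["t"],s["ee_pos"],s["gripper_width"],s["force"],s["joint_positions"])
Rg,p=tool_for(*in_tray(-.03,.036,.0)); plan(Rg,p)
print("up in tool",Rg.T@[0,0,1])
```

```text
15.95 [ 0.5218 -0.4098  0.0922] 0.05185564294267714 [-1.0039  1.8056 -2.113 ] [-0.4838  0.7319  1.5984 -0.5696  1.4211  0.9916]
turn [-0.0026  0.0013 -0.0032] rows>= 0.028946651912589785 then shift(new frame) mm [45.2377  2.9165 52.2649] | world [ -3.4495  -4.7637 -68.9346]
up in tool [-0.7068  0.0041 -0.7074]
```

Emit:
{"name": "drive_tool", "arguments": {
  "series": [
    [[0,0,0,14,1,16,0.8],[0,0,0,13,1,15,0.8],[0,0,0,9,1,11,0.8],[0,0,0,6,0,7,0.8],[0,0,0,0,0,0,0.8],[0,0,0,0.7,0,0.7,0.8],[0,0,0,0,0,0,0.8]]
  ]
}}

```text
t: 16.65
ee_pos: [0.5193, -0.4107, 0.0279]
orientation: [2.729, 0.506, -1.13]
force: [0.4, -0.5, -1.7]
gripper_width: 0.052
finger_force: 34.9
```

Emit:
{"name": "drive_tool", "arguments": {
  "series": [
    [[0,0,0,0.7,0,0.7,0.8],[0,0,0,0.7,0,0.7,0.8],[0,0,0,0,0,0,0.8]]
  ]
}}

```text
t: 16.95
ee_pos: [0.5189, -0.4106, 0.0254]
orientation: [2.729, 0.506, -1.131]
force: [0.5, -0.3, -1.9]
gripper_width: 0.0518
finger_force: 34.9
```

Emit:
{"name": "drive_tool", "arguments": {
  "series": [
    [[0,0,0,0.7,0,0.7,0.8],[0,0,0,0,0,0,0.8]]
  ]
}}

```text
t: 17.15
ee_pos: [0.5188, -0.4106, 0.0242]
orientation: [2.729, 0.506, -1.131]
force: [-0.5, 0.2, -2.0]
gripper_width: 0.052
finger_force: 34.9
```

Emit:
{"name": "drive_tool", "arguments": {
  "series": [
    [[0,0,0,0.5,0,0.5,0.8],[0,0,0,0,0,0,0.8]]
  ]
}}

```text
t: 17.35
ee_pos: [0.5188, -0.4106, 0.0235]
orientation: [2.729, 0.506, -1.131]
force: [-0.1, 0.1, -2.6]
gripper_width: 0.0521
finger_force: 34.9
```

Emit:
{"name": "drive_tool", "arguments": {
  "series": [
    [[0,0,0,0.5,0,0.5,0.8],[0,0,0,0,0,0,0.8]]
  ]
}}

```text
t: 17.55
ee_pos: [0.5188, -0.4106, 0.0228]
orientation: [2.729, 0.506, -1.131]
force: [-0.7, -0.3, -1.8]
gripper_width: 0.0517
finger_force: 34.9
```

Emit:
{"name": "drive_tool", "arguments": {
  "series": [
    [[0,0,0,0.6,0,0.6,0.8],[0,0,0,0,0,0,0.8]]
  ]
}}

```text
t: 17.75
ee_pos: [0.5189, -0.4107, 0.0223]
orientation: [2.729, 0.506, -1.131]
force: [0.3, 0.1, 1.2]
gripper_width: 0.0519
finger_force: 34.9
```

Emit:
{"name": "drive_tool", "arguments": {
  "series": [
    [[0,0,0,0.6,0,0.6,0.8],[0,0,0,0,0,0,0.8]]
  ]
}}

```text
t: 17.95
ee_pos: [0.5189, -0.4107, 0.0222]
orientation: [2.728, 0.505, -1.132]
force: [-1.1, 3.4, 9.8]
gripper_width: 0.052
finger_force: 34.9
```

Emit:
{"name": "drive_tool", "arguments": {
  "series": [
    [[0,0,0,-0.3,0,-0.3,0.8],[0,0,0,0,0,0,-0.45],[0,0,0,0,0,0,-0.45],[0,0,0,0,0,0,-0.45],[0,0,0,0,0,0,-0.45],[0,0,0,0,0,-15,-0.45],[0,0,0,0,0,-35,-0.45],[0,0,0,0,0,-45,-0.45],[0,0,0,0,0,-45,-0.45],[0,0,0,0,0,0,-0.45]]
  ]
}}

```text
t: 18.95
ee_pos: [0.617, -0.3739, 0.1261]
orientation: [2.728, 0.506, -1.119]
force: [-0.0, -0.2, 0.8]
gripper_width: 0.066
finger_force: 0.0
```

Run:
```python
from h import *
s=bot.state();print(s["t"],s["ee_pos"],s["joint_positions"])
d=cam("wrist"); Rs,c=in_tray(-.03,.036,-.001)
for k,v in {"eye":(.035,0,.0025),"top ctr":(0,0,.0205),"+x":(.023,0,.0025),"foot ++":(.0165,.0195,-.018),"foot +-":(.0165,-.0195,-.018)}.items(): print(k,w2px(d,c+Rs@np.array(v))[0])
g=cv2.cvtColor(d["image"],cv2.COLOR_BGR2GRAY)
u=w2px(d,c+Rs@np.array([0,0,.0205]))[0].astype(int)
for r in g[u[1]-45:u[1]+15:3,u[0]-36:u[0]+37:3]: print(" ".join("%3d"%x for x in r))
cB,psi=pickle.load(open("sleds.pkl","rb"))["B"]
Rt,p=tool_in_sled(sled_up(psi),cB); R0=R.from_rotvec(s["orientation"]).as_matrix()
print("up",R0.T@[0,0,1]); q=s["ee_pos"]+[0,0,.13]
plan(Rt,p-.1*Rt[:,2],R0,q)
q2=np.array([.60,.25,.30]);print("to .6,.25,.3 in cur frame",1e3*R0.T@(q2-s["ee_pos"]));plan(Rt,p-.1*Rt[:,2],R0,q2)
```

```text
18.95 [ 0.617  -0.3739  0.1261] [-0.3932  0.7801  1.4277 -0.5144  1.5521  0.9882]
eye [259.4086 164.1362]
top ctr [259.4361 196.0596]
+x [259.3509 170.4794]
foot ++ [241.1463 157.679 ]
foot +- [277.0547 157.4415]
233 233 233 233 233 234 234 233 233 233 233 233 233 233 232 233 232 233 234 233 233 232 233 232 233
233 232 233 233 160  18  27 229 233 233 233 233 232 233 233 233 211  18  29 230 232 232 233 233 232
233 233 233 235  68  81  79 117 222 222 222 222 222 222 222 223  68  77  77 130 233 233 233 233 233
233 233 233 232 146 148 146 146 147 146 145 145 146 144 145 143 143 143 143 133 236 233 232 232 233
232 233 233 233 148 148 148 148 148 148 148 146 145 148 147 146 146 145 146 140 237 232 232 232 232
232 232 232 233 148 148 147 149 148 116 158 199 187 136 126 145 146 146 145 143 239 232 232 232 232
232 232 232 232 146 146 145 146 145 200 155 143 143 155 192 142 143 143 142 140 239 232 232 232 232
233 232 232 226 146 146 146 147 147 177 146 147 146 147 177 145 146 144 145 144 240 232 232 232 232
232 232 232 205 153 153 153 152 152 153 152 150 151 151 151 150 150 150 149 149 215 232
[... 805 characters left out ...]
 34  36
 36  35  35  35 230 212 225 184 172 172 171 171 170 170 170 169 211 222 218  89  37  36  37  37  37
 36  36  36  36  37  71  98  95  94  94  93  92  92  92  91  91  90  63  64  31  36  38  36  37  37
 36  37  36  37  36  37  34  36  36  38  36  36  38  37  37  37  37  36  36  36  36  37  37  36  35
up [-0.7033  0.0103 -0.7109]
turn [ 0.0103  0.3562 -2.8891] rows>= 19.47175443660187 then shift(new frame) mm [-122.329   687.4502  103.511 ] | world [ -10.6537  687.4964 -159.693 ]
to .6,.25,.3 in cur frame [  22.9954 -585.7551 -275.8349]
turn [ 0.0103  0.3562 -2.8891] rows>= 19.47175443660187 then shift(new frame) mm [-149.9941   63.381   137.9156] | world [   6.3273   63.6401 -203.5829]
```

The first sled now stands feet down in the tray; its window and feet sit at the predicted pixels. Next is sled B.

Emit:
{"name": "drive_tool", "arguments": {
  "series": [
    [[0,0,0,2,-42,-20,-0.58],[0,0,0,2,-42,-20,-0.58],[0,0,0,2,-42,-20,-0.58],[0,0,0,2,-42,-20,-0.58],[0,0,0,2,-42,-20,-0.58],[0,0,0,2,-42,-20,-0.58],[0,0,0,2,-42,-20,-0.58],[0,0,0,2,-42,-20,-0.58],[0,0,0,2,-42,-20,-0.58],[0,0,0,2,-42,-20,-0.58],[0,0,0,2,-42,-20,-0.58],[0,0,0,2,-42,-20,-0.58],[0,0,0,2,-42,-20,-0.58],[0,0,0,2,-42,-20,-0.58]]
  ]
}}

```text
t: 20.4
ee_pos: [0.6016, 0.2545, 0.2957]
orientation: [2.728, 0.505, -1.133]
force: [0.4, -0.4, 0.2]
gripper_width: 0.0718
finger_force: 0.0
```

Emit:
{"name": "drive_tool", "arguments": {
  "series": [
    [[0.0005,0.0178,-0.1445,0,0,0,-0.7],[0.0005,0.0178,-0.1445,0,0,0,-0.7],[0.0005,0.0178,-0.1445,0,0,0,-0.7],[0.0005,0.0178,-0.1445,0,0,0,-0.7],[0.0005,0.0178,-0.1445,0,0,0,-0.7],[0.0005,0.0178,-0.1445,0,0,0,-0.7],[0.0005,0.0178,-0.1445,0,0,0,-0.7],[0.0005,0.0178,-0.1445,0,0,0,-0.7],[0.0005,0.0178,-0.1445,0,0,0,-0.7],[0.0005,0.0178,-0.1445,0,0,0,-0.7],[0.0005,0.0178,-0.1445,0,0,0,-0.7],[0.0005,0.0178,-0.1445,0,0,0,-0.7],[0.0005,0.0178,-0.1445,0,0,0,-0.7],[0.0005,0.0178,-0.1445,0,0,0,-0.7],[0.0005,0.0178,-0.1445,0,0,0,-0.7],[0.0005,0.0178,-0.1445,0,0,0,-0.7],[0.0005,0.0178,-0.1445,0,0,0,-0.7],[0.0005,0.0178,-0.1445,0,0,0,-0.7],[0.0005,0.0178,-0.1445,0,0,0,-0.7],[0.0005,0.0178,-0.1445,0,0,0,-0.7]]
  ]
}}

```text
t: 22.4
ee_pos: [0.6019, 0.2526, 0.295]
orientation: [0.047, -2.345, 0.009]
force: [0.2, 0.6, -0.2]
gripper_width: 0.0778
finger_force: 0.0
```

Run:
```python
from h import *
s=bot.state();print(s["t"],s["ee_pos"],s["joint_positions"])
cB,psi=pickle.load(open("sleds.pkl","rb"))["B"]
Rt,p=tool_in_sled(sled_up(psi),cB,45,.009,.009)
plan(Rt,p-.08*Rt[:,2]); print(p)
```

```text
22.4 [0.6019 0.2526 0.295 ] [ 0.2865  0.587   1.4218  0.194   1.9059 -1.3348]
turn [ 0.0043 -0.0103  0.0066] rows>= 0.08680102512284764 then shift(new frame) mm [-145.0857   60.8263  154.4093] | world [  -8.7081   60.5597 -211.7749]
[0.5367 0.3112 0.0267]
```

Emit:
{"name": "drive_tool", "arguments": {
  "series": [
    [[0.0043,-0.01,0.0066,0,0,0,-0.7],[0,0,0,-29,12.2,31,-0.7],[0,0,0,-29,12.2,31,-0.7],[0,0,0,-29,12.2,31,-0.7],[0,0,0,-29,12.2,31,-0.7],[0,0,0,-29,12.2,31,-0.7],[0,0,0,0,0,20,-0.7],[0,0,0,0,0,20,-0.7],[0,0,0,0,0,0,-0.7]]
  ]
}}

```text
t: 23.3
ee_pos: [0.5631, 0.3115, 0.0531]
orientation: [0.03, -2.355, 0.024]
force: [-0.3, -0.3, 0.6]
gripper_width: 0.0774
finger_force: 0.0
```

Run:
```python
from h import *
cB,psi=pickle.load(open("sleds.pkl","rb"))["B"]
Rt,p=tool_in_sled(sled_up(psi),cB,45,.009,.009)
plan(Rt,p)
d=cam("wrist")
Rs=sled_up(psi);g=cv2.cvtColor(d["image"],cv2.COLOR_BGR2GRAY)
for k,v in {"eye":(.035,0,.0025),"top ctr":(0,0,.0205),"top x+ y+":(.023,.026,.0205),"top x+ y-":(.023,-.026,.0205)}.items(): print(k,w2px(d,cB+Rs@np.array(v))[0])
u=w2px(d,cB+Rs@np.array([0,0,.0205]))[0].astype(int)
for r in g[u[1]-24:u[1]+25:6,u[0]-52:u[0]+53:4]: print(" ".join("%3d"%x for x in r))
```

```text
turn [-0.0019 -0.0016 -0.0103] rows>= 0.07067326917171407 then shift(new frame) mm [-0.002   0.6313 37.3515] | world [-26.416   -0.2893 -26.4129]
eye [259.8313 199.9276]
top ctr [260.3957 244.5922]
top x+ y+ [219.3313 233.9795]
top x+ y- [301.0654 233.2738]
232 232 233 233 190 211 210 210 210 210 210 209 209 210 209 208 207 208 207 207 206 206 207 201 233 233 233
232 233 232 233 186 206 206 207 206 206 206 206 206 204 205 205 205 204 203 204 203 202 202 204 234 233 233
232 232 232 234 183 202 203 203 203 203 203 203 203 202 202 203 201 201 199 198 198 197 196 190 234 233 233
232 232 232 233 157  67  68 111 113 113 113 114 114 113 114 115 116 112 112 110 113 100  94 200 233 233 233
232 232 232 233 234 108 113 112 110  49  50  50  51  51  51  50  49  50  49  80 110 109 107 234 233 233 233
232 232 232 233 233 198 112 112 113  46  48  47  48  46  47  47  53  61  60 111 110 108 200 233 233 233 233
232 232 232 233 232 233 236 238 234 234 233 233 233 233 233 233 233 233 233 233 233 233 233 233 233 233 233
232 232 232 232 232 233 232 232 233 233 233 233 233 233 233 233 233 233 233 233 233 233 233 233 233 233 233
232 232 232 232 232 232 232 233 232 233 233 233 233 233 233 233 233 233 233 233 233 233 233 233 233 233 233
```

Emit:
{"name": "drive_tool", "arguments": {
  "series": [
    [[0,0,-0.01,0,0.5,14,-0.7],[0,0,0,0,0,14,-0.7],[0,0,0,0,0,10,-0.7],[0,0,0,0,0,0,0.8],[0,0,0,0,0,0,0.8],[0,0,0,0,0,0,0.8],[0,0,0,0,0,0,0.8]]
  ]
}}

```text
t: 24.05
ee_pos: [0.5395, 0.3119, 0.0286]
orientation: [0.047, -2.359, 0.014]
force: [1.2, -0.3, 0.6]
gripper_width: 0.052
finger_force: 34.9
```

Run:
```python
from h import *
c,psi=pickle.load(open("sleds.pkl","rb"))["B"]; save_grip("B",c,sled_up(psi))
s=bot.state();Rt=R.from_rotvec(s["orientation"]).as_matrix();print(s["ee_pos"],s["gripper_width"],s["force"],"up",Rt.T@[0,0,1])
p0=s["ee_pos"]+[0,0,.185]
Rg,p=tool_for(*on_plane(-.05,-.02,.04)); plan(Rg,p,Rt,p0); print(p, "up end",Rg.T@[0,0,1],"n",Rg.T@plane_R()[:,2])
```

```text
grasp pt in sled [10.9649 -0.5693 11.8021] approach in sled [-0.7092 -0.0002 -0.705 ]
[0.5395 0.3119 0.0286] 0.0520214922844721 [ 1.2106 -0.2921  0.5831] up [ 0.705   0.0036 -0.7092]
turn [-0.3347 -0.9012  1.5512] rows>= 12.20699811700325 then shift(new frame) mm [-219.6517  -62.1126  111.8785] | world [ -39.4194 -249.4312  -29.186 ]
[0.5001 0.0625 0.1844] up end [-0.3448 -0.0015 -0.9387] n [-0.7092 -0.0033 -0.705 ]
```

Emit:
{"name": "drive_tool", "arguments": {
  "series": [
    [[0,0,0,14,0,-14,0.8],[0,0,0,29,0,-29.3,0.8],[0,0,0,29,0,-29.3,0.8],[0,0,0,29,0,-29.3,0.8],[0,0,0,29,0,-29.3,0.8],[-0.0257,-0.0693,0.1193,0,0,0,0.8],[-0.0257,-0.0693,0.1193,0,0,0,0.8],[-0.0257,-0.0693,0.1193,0,0,0,0.8],[-0.0257,-0.0693,0.1193,0,0,0,0.8],[-0.0257,-0.0693,0.1193,0,0,0,0.8],[-0.0257,-0.0693,0.1193,0,0,0,0.8],[-0.0257,-0.0693,0.1193,0,0,0,0.8],[-0.0257,-0.0693,0.1193,0,0,0,0.8],[-0.0257,-0.0693,0.1193,0,0,0,0.8],[-0.0257,-0.0693,0.1193,0,0,0,0.8],[-0.0257,-0.0693,0.1193,0,0,0,0.8],[-0.0257,-0.0693,0.1193,0,0,0,0.8],[-0.0257,-0.0693,0.1193,0,0,0,0.8]]
  ]
}}

```text
t: 25.85
ee_pos: [0.5392, 0.311, 0.2146]
orientation: [1.931, 2.108, -0.344]
force: [-0.4, 0.5, -2.4]
gripper_width: 0.0519
finger_force: 34.9
```

Emit:
{"name": "drive_tool", "arguments": {
  "series": [
    [[0,0,0,-36.6,-10.4,18.6,0.8],[0,0,0,-36.6,-10.4,18.6,0.8],[0,0,0,-36.6,-10.4,18.6,0.8],[0,0,0,-36.6,-10.4,18.6,0.8],[0,0,0,-36.6,-10.4,18.6,0.8],[0,0,0,-36.6,-10.4,18.6,0.8],[0,0,0,0,0,0,0.8]]
  ]
}}

```text
t: 26.55
ee_pos: [0.4978, 0.0582, 0.1846]
orientation: [1.932, 2.113, -0.349]
force: [0.8, 0.3, -2.2]
gripper_width: 0.0518
finger_force: 34.9
```

Run:
```python
from h import *
s=bot.state();print(s["t"],s["ee_pos"],s["force"],s["gripper_width"])
Rg,p=tool_for(*on_plane(-.05,-.02,.0)); plan(Rg,p); print(p)
```

```text
26.55 [0.4978 0.0582 0.1846] [ 0.8291  0.3425 -2.1925] 0.05178822794579396
turn [-0.0035  0.0012 -0.0022] rows>= 0.028873607678423896 then shift(new frame) mm [32.2356  2.7383 26.8968] | world [  0.7455  21.1422 -36.3665]
[0.4986 0.0793 0.1482]
```

Emit:
{"name": "drive_tool", "arguments": {
  "series": [
    [[-0.0035,0,0,10,1,8,0.8],[0,0,0,8,1,7,0.8],[0,0,0,7,0.7,6,0.8],[0,0,0,5,0,4,0.8],[0,0,0,0,0,0,0.8]]
  ]
}}

```text
t: 27.05
ee_pos: [0.5007, 0.0824, 0.1498]
orientation: [1.924, 2.117, -0.344]
force: [-0.0, 0.5, -3.1]
gripper_width: 0.0518
finger_force: 35.0
```

Emit:
{"name": "drive_tool", "arguments": {
  "series": [
    [[0,0,0,0.7,0,0.7,0.8],[0,0,0,0,0,0,0.8]]
  ]
}}

```text
t: 27.25
ee_pos: [0.5009, 0.0823, 0.1496]
orientation: [1.925, 2.116, -0.343]
force: [0.1, -1.0, 4.9]
gripper_width: 0.0517
finger_force: 35.0
```

Emit:
{"name": "drive_tool", "arguments": {
  "series": [
    [[0,0,0,0.4,0,0.4,0.8],[0,0,0,0,0,0,0.8]]
  ]
}}

```text
t: 27.45
ee_pos: [0.501, 0.0823, 0.1496]
orientation: [1.924, 2.115, -0.344]
force: [-1.9, -4.0, 11.4]
gripper_width: 0.0517
finger_force: 35.0
```

Contact made. Next I release the sled, wait a little, then retreat and check.

Emit:
{"name": "drive_tool", "arguments": {
  "series": [
    [[0,0,0,-0.4,0,-0.4,0.8],[0,0,0,0,0,0,-0.58],[0,0,0,0,0,0,-0.58],[0,0,0,0,0,0,-0.58],[0,0,0,0,0,0,-0.58],[0,0,0,0,0,-20,-0.58],[0,0,0,0,0,-40,-0.58],[0,0,0,0,0,-40,-0.58],[0,0,0,0,0,0,-0.58],[0,0,0,0,0,0,-0.58],[0,0,0,0,0,0,-0.58],[0,0,0,0,0,0,-0.58],[0,0,0,0,0,0,-0.58]]
  ]
}}

```text
t: 28.75
ee_pos: [0.497, 0.1158, 0.2424]
orientation: [1.926, 2.116, -0.345]
force: [-0.4, 0.4, 0.3]
gripper_width: 0.0723
finger_force: 0.0
```

Run:
```python
from h import *
s=bot.state();print(s["t"],s["ee_pos"])
d=cam("wrist"); Rs,c=on_plane(-.05,-.02,0)
for k,v in {"eye":(.035,0,.0025),"top ctr":(0,0,.0205),"foot ++":(.0165,.0195,-.018),"foot +-":(.0165,-.0195,-.018)}.items(): print(k,w2px(d,c+Rs@np.array(v))[0])
g=cv2.cvtColor(d["image"],cv2.COLOR_BGR2GRAY)
u=w2px(d,c+Rs@np.array([0,0,.0205]))[0].astype(int)
for r in g[u[1]-60:u[1]+45:4,u[0]-48:u[0]+49:4]: print(" ".join("%3d"%x for x in r))
t=cam("top")["image"];b=cv2.imread("pics/top0.png");print("catch diff",cv2.absdiff(t,b)[188:236,288:326].mean())
```

```text
28.75 [0.497  0.1158 0.2424]
eye [256.1808 176.1172]
top ctr [256.1665 212.1004]
foot ++ [235.5378 166.9255]
foot +- [277.3653 167.1794]
233 229 232 233 230 235 236 229 231 231 232 230 233 236 238 234 232 232 236 235 231 237 238 234 236
234 230 229 230 230 233 231 230 235 235 233 234 237 231 233 230 234 231 237 232 227 230 235 235 233
231 230 231 230 231 232 237 235 232 231 233 232 229 231 232 234 231 231 234 233 235 228 230 231 232
231 234 232 235 233 225 229 231 230 232 229 228 228 235 237 228 232 230 235 237 232 236 230 237 233
232 234 230 233 236 234 233 232 226 227 234 232 233 231 229 232 231 232 232 231 238 236 235 237 235
231 232 230 233 230 230 230 230 232 230 231 230 228 233 231 233 230 231 236 229 237 231 234 238 232
227 231 233 235 230 223 229 230 231 234 229 227 232 229 233 226 231 232 237 236 232 234 236 232 232
226 231 233 233 234 231 229 228 231 233 232 230 232 229 231 231 234 229 228 232 234 232 233 232 232
231 229 227 226 229 228 230 233 231 228 230 228 233 233 230 231 233 232 231 230 236 235 233 233 234
227 232 231 232 228 231 229 233 228 228 231 230 228 231 233 234
[... 1066 characters left out ...]
37 237 235 235 237 237 234 234 234 235 236 231 231 229 232 235 233 233
 40  41  39 123 127 141 132 139 135 139 132 145 133 135 135 139 131 137 137 132 140 133 139 135 138
 40  41  35 185  99 143 141 142 136 139 136 135 135 134 141 136 135 139 131 131 142 140 138 140 135
 40  40  39 206  97 136 136 141 144 138 137 139 133 132 138 137 139 135 137 135 139 142 142 141 136
 40  40  40 212  89 135 135 127 137 135 146 145 145 144 144 144 144 141 133 137 128 134 135 136 137
 41  39  40 217  89 131 141 133 131 138 152 151 151 150 151 152 151 135 136 132 141 132 132 136 141
 40  39  41 163  89 139 139 140 142 133 150 150 149 149 150 151 150 132 138 140 138 138 144 135 138
catch diff 14.987207602339181
```

B slid off the plane into the catch tray (catch diff jumped to 15, and the plane is empty in the wrist view). I'll locate it from the top camera and plan for sled A.

Run:
```python
from h import *
d=cam("top");b=cv2.imread("pics/top0.png")
m=(cv2.absdiff(d["image"],b).max(2)>40).astype(np.uint8); m[:, :280]=0;m[:,334:]=0;m[:184]=0;m[240:]=0
ys,xs=np.nonzero(m);print(len(xs),xs.min(),xs.max(),ys.min(),ys.max());P=px2w(d,[(np.median(xs),np.median(ys))],.03)[0]
print("B about",P,"plane coords",(P-PM)@plane_R())
s=bot.state();R0=R.from_rotvec(s["orientation"]).as_matrix()
c,psi=pickle.load(open("sleds.pkl","rb"))["A"]
Rt,p=tool_in_sled(sled_up(psi),c,45,.009,.009);q=p-.08*Rt[:,2];print(q)
q2=np.array([.50,.27,.26]);print("cur frame shift to q2",1e3*R0.T@(q2-s["ee_pos"]));plan(Rt,q,R0,q2)
```

```text
205 307 323 208 224
B about [ 0.527  -0.1833  0.03  ] plane coords [ 0.2416 -0.014   0.0235]
[0.4891 0.3113 0.0833]
cur frame shift to q2 [137.6949  17.188  -68.8981]
turn [ 0.3546  0.8809 -1.6144] rows>= 12.528287340529168 then shift(new frame) mm [-120.36     42.2382  129.5669] | world [ -10.8674   41.3321 -176.7251]
```

Emit:
{"name": "drive_tool", "arguments": {
  "series": [
    [[0,0,0,34.4,4.3,-17.2,-0.7],[0,0,0,34.4,4.3,-17.2,-0.7],[0,0,0,34.4,4.3,-17.2,-0.7],[0,0,0,34.4,4.3,-17.2,-0.7],[0.0273,0.0678,-0.1242,0,0,0,-0.7],[0.0273,0.0678,-0.1242,0,0,0,-0.7],[0.0273,0.0678,-0.1242,0,0,0,-0.7],[0.0273,0.0678,-0.1242,0,0,0,-0.7],[0.0273,0.0678,-0.1242,0,0,0,-0.7],[0.0273,0.0678,-0.1242,0,0,0,-0.7],[0.0273,0.0678,-0.1242,0,0,0,-0.7],[0.0273,0.0678,-0.1242,0,0,0,-0.7],[0.0273,0.0678,-0.1242,0,0,0,-0.7],[0.0273,0.0678,-0.1242,0,0,0,-0.7],[0.0273,0.0678,-0.1242,0,0,0,-0.7],[0.0273,0.0678,-0.1242,0,0,0,-0.7],[0.0273,0.0678,-0.1242,0,0,0,-0.7]]
  ]
}}

```text
t: 30.6
ee_pos: [0.5003, 0.2698, 0.2602]
orientation: [0.129, -2.35, 0.049]
force: [-0.3, 0.3, 0.5]
gripper_width: 0.0769
finger_force: 0.0
```

Emit:
{"name": "drive_tool", "arguments": {
  "series": [
    [[0,0,0,-24,8.4,26,-0.7],[0,0,0,-24,8.4,26,-0.7],[0,0,0,-24,8.4,26,-0.7],[0,0,0,-24,8.4,26,-0.7],[0,0,0,-24,8.4,26,-0.7],[0,0,0,0,0,20,-0.7],[0,0,0,0,0,20,-0.7],[0,0,0,0,0,0,-0.7]]
  ]
}}

```text
t: 31.4
ee_pos: [0.4583, 0.3075, 0.0536]
orientation: [0.123, -2.35, 0.053]
force: [-0.7, -0.7, 0.4]
gripper_width: 0.0777
finger_force: 0.0
```

Run:
```python
from h import *
s=bot.state();print(s["t"],s["joint_positions"])
c,psi=pickle.load(open("sleds.pkl","rb"))["A"]
Rt,p=tool_in_sled(sled_up(psi),c,45,.009,.009);plan(Rt,p)
d=cam("wrist");Rs=sled_up(psi);g=cv2.cvtColor(d["image"],cv2.COLOR_BGR2GRAY)
u=w2px(d,c+Rs@np.array([0,0,.0205]))[0].astype(int)
print(u,w2px(d,c+Rs@np.array([.023,.026,.0205])),w2px(d,c+Rs@np.array([.023,-.026,.0205])))
for r in g[u[1]-24:u[1]+25:6,u[0]-52:u[0]+53:4]: print(" ".join("%3d"%x for x in r))
```

```text
31.4 [ 0.4361  0.7269  1.7098  0.2333  1.4691 -1.3566]
turn [-0.0013 -0.0038 -0.0002] rows>= 0.026784494382183617 then shift(new frame) mm [-0.9286  0.6042 37.0449] | world [-25.4624  -2.0548 -26.8513]
[260 246] [[219.3633 235.1515]] [[301.1027 235.1799]]
232 233 233 233 186 208 209 209 209 208 208 209 209 208 209 208 207 207 208 208 206 207 207 202 233 232 233
232 232 233 234 186 202 204 203 203 203 204 203 203 203 203 202 203 202 203 203 203 202 202 205 233 232 232
232 233 233 233 109 148 150 152 155 159 162 165 168 174 176 178 181 184 185 187 187 188 189 178 233 232 233
232 233 233 233 235 113 113 111  49  54  63  61  60  61  69  69  71  84  84  95 111 114 115 238 233 233 232
232 233 233 232 233  99 111 111 108  50  51  49  51  51  50  50  50  50  50 111 110 111 129 233 233 233 233
232 233 232 232 233 234  65  67 139 121 120 121 122 106 105 107 107 108 105 106  91 102 235 233 233 232 232
232 232 233 233 232 232 233 233 233 232 232 233 233 232 232 233 233 232 233 232 232 233 232 232 232 232 232
232 232 233 232 232 232 232 232 232 233 232 232 232 232 232 233 232 233 232 232 233 232 232 232 232 233 232
233 233 233 233 233 233 233 233 233 233 233 233 233 233 233 233 233 233 233 233 233 233 233 233 233 233 233
```

Emit:
{"name": "drive_tool", "arguments": {
  "series": [
    [[0,0,0,-1,0.6,14,-0.7],[0,0,0,0,0,14,-0.7],[0,0,0,0,0,10,-0.7],[0,0,0,0,0,0,0.8],[0,0,0,0,0,0,0.8],[0,0,0,0,0,0,0.8],[0,0,0,0,0,0,0.8]]
  ]
}}

```text
t: 32.15
ee_pos: [0.4351, 0.3063, 0.0281]
orientation: [0.123, -2.355, 0.05]
force: [0.7, 1.0, 1.0]
gripper_width: 0.0518
finger_force: 34.9
```

Run:
```python
from h import *
c,psi=pickle.load(open("sleds.pkl","rb"))["A"]; save_grip("A",c,sled_up(psi))
s=bot.state();Rt=R.from_rotvec(s["orientation"]).as_matrix();print(s["ee_pos"],s["gripper_width"],s["force"],"up",Rt.T@[0,0,1])
p0=s["ee_pos"]+[0,0,.185]
Rg,p=tool_for(*on_plane(-.05,.02,.04)); plan(Rg,p,Rt,p0); print(p)
```

```text
grasp pt in sled [10.4192 -0.5984 11.2669] approach in sled [-0.7078 -0.0004 -0.7064]
[0.4351 0.3063 0.0281] 0.05175315023935489 [0.732  1.0213 0.9619] up [ 0.7064  0.0008 -0.7078]
turn [-0.3569 -0.8773  1.6196] rows>= 12.550136080508926 then shift(new frame) mm [-223.6923   83.3225  112.975 ] | world [ 104.8852 -240.5811  -29.3951]
[0.54   0.0657 0.1837]
```

Emit:
{"name": "drive_tool", "arguments": {
  "series": [
    [[0,0,0,14,0,-14,0.8],[0,0,0,29,0,-29.3,0.8],[0,0,0,29,0,-29.3,0.8],[0,0,0,29,0,-29.3,0.8],[0,0,0,29,0,-29.3,0.8],[-0.0275,-0.0675,0.1246,0,0,0,0.8],[-0.0275,-0.0675,0.1246,0,0,0,0.8],[-0.0275,-0.0675,0.1246,0,0,0,0.8],[-0.0275,-0.0675,0.1246,0,0,0,0.8],[-0.0275,-0.0675,0.1246,0,0,0,0.8],[-0.0275,-0.0675,0.1246,0,0,0,0.8],[-0.0275,-0.0675,0.1246,0,0,0,0.8],[-0.0275,-0.0675,0.1246,0,0,0,0.8],[-0.0275,-0.0675,0.1246,0,0,0,0.8],[-0.0275,-0.0675,0.1246,0,0,0,0.8],[-0.0275,-0.0675,0.1246,0,0,0,0.8],[-0.0275,-0.0675,0.1246,0,0,0,0.8],[-0.0275,-0.0675,0.1246,0,0,0,0.8]]
  ]
}}

```text
t: 33.95
ee_pos: [0.4354, 0.3061, 0.213]
orientation: [1.937, 2.104, -0.34]
force: [1.0, 0.3, -0.3]
gripper_width: 0.0518
finger_force: 34.9
```

Emit:
{"name": "drive_tool", "arguments": {
  "series": [
    [[0,0,0,-37,14,18.6,0.8],[0,0,0,-37,14,18.6,0.8],[0,0,0,-37,14,18.6,0.8],[0,0,0,-37,14,18.6,0.8],[0,0,0,-37,14,18.6,0.8],[0,0,0,-37,14,18.6,0.8],[0,0,0,0,0,0,0.8]]
  ]
}}

```text
t: 34.65
ee_pos: [0.5416, 0.064, 0.1836]
orientation: [1.938, 2.108, -0.344]
force: [-0.0, 0.3, -1.7]
gripper_width: 0.0517
finger_force: 34.9
```

Run:
```python
from h import *
s=bot.state();print(s["t"],s["ee_pos"],s["force"],s["gripper_width"])
Rg,p=tool_for(*on_plane(-.05,.02,.0)); plan(Rg,p); print(p)
```

```text
34.65 [0.5416 0.064  0.1836] [-0.0446  0.3163 -1.7177] 0.05169822132340884
turn [-0.0017  0.0007 -0.0034] rows>= 0.025847962859202857 then shift(new frame) mm [30.0323 -1.4891 27.4991] | world [ -3.1287  18.577  -36.1311]
[0.5385 0.0825 0.1475]
```

Emit:
{"name": "drive_tool", "arguments": {
  "series": [
    [[0,0,-0.003,10,-1,9,0.8],[0,0,0,8,-0.5,7,0.8],[0,0,0,6,0,5.5,0.8],[0,0,0,3.5,0,3.5,0.8],[0,0,0,0,0,0,0.8]]
  ]
}}

```text
t: 35.15
ee_pos: [0.5376, 0.0855, 0.1508]
orientation: [1.928, 2.116, -0.344]
force: [-0.1, -2.4, 1.6]
gripper_width: 0.0518
finger_force: 35.0
```

Emit:
{"name": "drive_tool", "arguments": {
  "series": [
    [[0,0,0,0.6,0,0.6,0.8],[0,0,0,0,0,0,0.8]]
  ]
}}

```text
t: 35.35
ee_pos: [0.5378, 0.0855, 0.1507]
orientation: [1.929, 2.115, -0.344]
force: [-3.3, -4.9, 11.2]
gripper_width: 0.0519
finger_force: 35.0
```

Emit:
{"name": "drive_tool", "arguments": {
  "series": [
    [[0,0,0,0.4,0,0.4,0.8],[0,0,0,0,0,0,0.8]]
  ]
}}

```text
t: 35.55
ee_pos: [0.5379, 0.0854, 0.1507]
orientation: [1.929, 2.115, -0.344]
force: [-3.6, -6.2, 15.5]
gripper_width: 0.052
finger_force: 35.0
```

Emit:
{"name": "drive_tool", "arguments": {
  "series": [
    [[0,0,0,-0.7,0,-0.7,0.8],[0,0,0,0,0,0,-0.5],[0,0,0,0,0,0,-0.5],[0,0,0,0,0,0,-0.5],[0,0,0,0,0,0,-0.5],[0,0,0,0,0,-20,-0.5],[0,0,0,0,0,-40,-0.5],[0,0,0,0,0,-40,-0.5],[0,0,0,0,0,0,-0.5],[0,0,0,0,0,0,-0.5],[0,0,0,0,0,0,-0.5],[0,0,0,0,0,0,-0.5],[0,0,0,0,0,0,-0.5],[0,0,0,0,0,0,-0.5],[0,0,0,0,0,0,-0.5]]
  ]
}}

```text
t: 37.05
ee_pos: [0.5345, 0.1189, 0.2441]
orientation: [1.931, 2.115, -0.344]
force: [-0.2, -0.1, 0.9]
gripper_width: 0.0684
finger_force: 0.0
```

Run:
```python
from h import *
s=bot.state();print(s["t"],s["ee_pos"])
d=cam("wrist"); Rs,c=on_plane(-.05,.02,0)
for k,v in {"eye":(.035,0,.0025),"top ctr":(0,0,.0205),"foot ++":(.0165,.0195,-.018),"foot +-":(.0165,-.0195,-.018)}.items(): print(k,w2px(d,c+Rs@np.array(v))[0])
g=cv2.cvtColor(d["image"],cv2.COLOR_BGR2GRAY)
u=w2px(d,c+Rs@np.array([0,0,.0205]))[0].astype(int);print(u)
for r in g[u[1]-60:u[1]+25:4,u[0]-48:u[0]+49:4]: print(" ".join("%3d"%x for x in r))
Rg,p=tool_in_sled(Rs,c,45,.009,.011); plan(Rg,p)
```

```text
37.05 [0.5345 0.1189 0.2441]
eye [258.9693 174.9621]
top ctr [258.8423 210.9318]
foot ++ [238.2073 166.0356]
foot +- [279.8286 166.2009]
[258 210]
231 234 236 236 234 234 233 236 234 232 236 236 233 235 237 236 234 236 238 236 236 238 236 237 233
235 237 232 233 230 233 229 238 230 228 232 236 234 232 235 232 236 236 236 236 232 236 234 233 234
232 228 230 235 234 233 231 233 234 235 229 231 230 232 236 233 234 236 233 235 233 234 233 234 235
229 227 231 237 230 229 233 236 238 235 233 233 236 235 231 236 237 235 235 236 237 230 231 235 236
233 231 235 230 231 233 233 235 232 238 237 234 237 235 233 234 235 234 231 231 234 234 237 235 238
233 236 226 229 232 232 233 233 233 230 234 231 235 237 232 230 236 236 229 231 232 236 236 236 236
230 231 232 231 234 227 231 233 237 236 234 234 235 231 232 233 234 233 234 233 239 235 235 235 236
232 230 233 230 227 227 230 228 224 229 236 235 235 233 233 233 231 234 234 234 236 237 234 231 235
231 231 229 236 232 230 232 235 232 232 233 233 235 233 234 234 234 237 236 232 232 234 238 237 233
232 231 226 232 232 234 232 234 235 232 234 231 231 2
[... 695 characters left out ...]
231 230 232 231 234 236 232 232 234 234 232 231  35
233 232 231 231 233 234 233 234 233 232 233 234 234 230 232 231 230 232 234 233 233 231 232 223  42
236 236 234 232 234 236 232 235 235 233 232 231 234 234 232 231 233 234 234 232 230 233 232  71  41
236 232 231 233 236 236 236 232 233 229 228 229 229 229 228 230 232 231 229 231 233 234 232  34  42
235 236 233 235 234 236 233 234 234 234 236 232 230 230 231 232 231 231 231 233 229 232 219  32  41
137 132 133 132 134 138 194 194 194 193 192 188 193 193 145 146 147 130  55 133 144 164 120  31  40
turn [-0.0001  0.0012  0.0037] rows>= 0.02599245124570647 then shift(new frame) mm [ -2.1202   0.1071 104.6567] | world [  3.4    -37.6339 -97.62  ]
```

A is off the plane too. I'll use the last look to check the catch and the tray.

Run:
```python
from h import *
a=cam("scene")["image"][130:255,95:320];b=cam("top")["image"][160:250,200:440];w=cam("wrist")["image"][100:300,150:370]
A=cv2.resize(a,(495,275),interpolation=cv2.INTER_CUBIC);W=cv2.resize(w,(302,275),interpolation=cv2.INTER_CUBIC);B=cv2.resize(b,(797,299),interpolation=cv2.INTER_CUBIC)
cv2.imwrite("pics/fin.png",np.vstack([np.hstack([A,W]),B]));print(bot.state()["t"])
```

```text
37.25
```

View pics/fin.png

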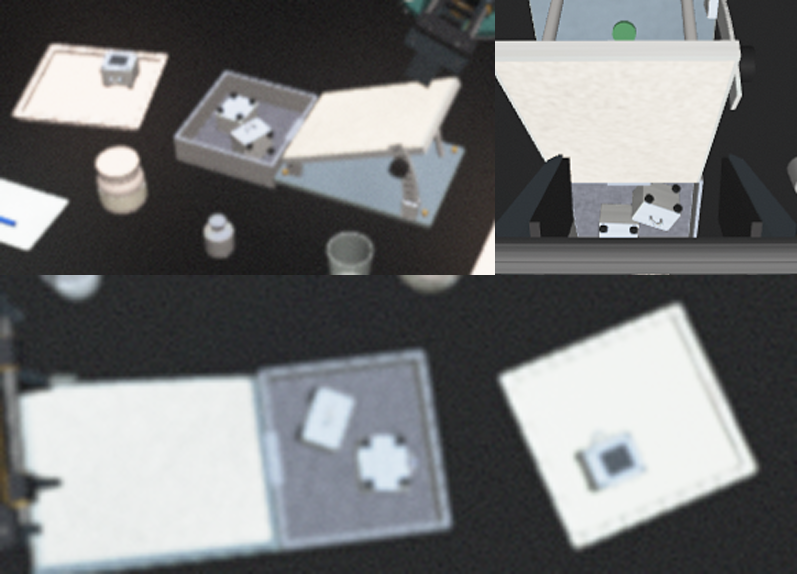

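Both sliding sleds lie in the catch tray, at (327,418) and (384,462) in the lower panel. The held one stands on its feet in the white tray at (615,460), and the jar, beaker and weight are where they were.

```bash
python3 -c "
from bench import bot
print(bot.hand_in())"
```

```text
the job is handed in; nothing more can be done
None
```

The job is handed in at about 37 s on the clock: one sled held and now stands on its feet in the white tray, two slid and lie in the catch tray, and the jar, beaker and weight were left untouched.

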